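# Slide the swarf shield round the bent rail and clamp it

### The arm

A 6-joint arm with a two-finger parallel gripper is mounted at the origin on the work surface. World frame = base frame: x ahead of the robot, y to its left, z up, the work surface at z = 0. Lengths are in m, angles in rad, forces in N, time in s.
With the tool pointing down it reaches from about 0.425 to 0.95 m from the base axis. Payload 3.5 kg.
Tool frame: the origin (TCP) lies midway between the tips of the shut fingers; the grasp point (between the pads) lies 19 mm behind it; z points along the fingers, y is the line along which they close (so a half turn about z gives the same grasp; the last joint's range is limited). The gripper opens to 85 mm and grips with 20 to 120 N. Pads are 22 mm wide; open, the fingers measure 114 mm over their backs; the gripper's body (76 mm by 85 mm) begins 54 mm behind the grasp point. The pads swing forward as they close: fully open they stand 13 mm farther back than shut.
Start: joints at [-1.396, 0.286, 1.577, -0, 1.279, -0.15], TCP at [0.215, -0.64, 0.231] pointing down, gripper open.
Joint ranges: [-2.77, 2.77], [-0.9, 2.22], [0.21, 2.48], [-1.53, 4.67], [0.24, 2.81], [-2.84, 2.84]. Speed limits (rad/s): [2.79, 2.79, 3.14, 3.14, 3.14, 3.14].

### API

Orientations are given as a unit quaternion [x, y, z, w].
In Python, from plant import ctrl gives the robot as it stands.
- The arm moves only by the tool send_rows, never from a script. Its argument "series" is a list that holds one entry, the list of rows, each a list of 7 numbers: the shift along the tool's x, y, z in cm, then the turn, a rotation vector about the tool's x, y, z in rad, then the opening, from -1 (shut) to 1 (fully open). In form: [[[x, y, z, rx, ry, rz, jaw], ...]]. A call has 1 to 10 rows; each row shifts and turns the commanded pose from where the row before left it, along the tool's axes as they then stand; what a row does not reach is not made up. A row lasts 1/8 s, in which the tool goes at most 62.5 mm and 10.7 degrees, less where a joint would pass 70% of its speed; a pose out of reach is approached as far as the arm can. A call is refused whole if a number of a shift passes 6.25 or a number of a turn 0.188, either way. A call with a gripper value outside its range is refused whole. The fingers move at their own pace and stop on an object; "force" is the grip in N (left out, the last holds). Time passes only in rows, so rows that do not move let the fingers close. It gives the time, the measured TCP pose, the force, the opening and the grip force at its end, in the units of the state.
- ctrl.get_state(): the state, without advancing time (a new reading comes with each control period).
- ctrl.read_camera(name): name is "scene" or "top"; returns a dict with "img" (384x512x3 uint8, red, green, blue), "fx", "fy", "cx", "cy" (pixels), "R" (3x3) and "t" (3): a world point X has camera coordinates R X + t. Camera axes: x right, y down, z forward; pixel columns grow to the right and rows downward; lengths in m; the calibration is good to about 2 mm. A picture is of the moment at which its call begins. There is no depth.
- ctrl.sign_off(): hands the job in; it is judged then, once.
The state is a dict: "time": time; "qpos": joint angles; "dq": joint speeds; "joint_efforts": joint torques, N m; "eef_pos": TCP position; "tcp_rot": TCP orientation; "contact_force": force on the tool from outside, world axes, zero at the start; "wrist_torque": the same for the moment, N m; "opening": opening from 0.0 (shut) to 1.0 (fully open); "finger_force": force on a finger pad.
Only numpy, scipy, OpenCV 4.12 (cv2) and the standard library are available. Lean on these libraries where they do the work, as an engineer would, in place of code of your own. Each camera call takes 0.05 s, during which the arm holds its last target. There are 200 camera calls.

### The job

Slide the orange swarf shield along its bent rail, round both corners and up the slope, until its sleeve is fully home against the red stop collar in front of the vise, and leave it hanging there. Then screw the brass clamp nut on the end post down clockwise until it stops tight. Leave the spray can, the jar and the wooden block where they stand.

Things in the scene. Friction and masses are not known exactly. Their poses are not given: they have to be found in the camera images.
- rail: Fixed bent steel rod, 10 mm thick, held only by two blue posts at its ends. Origin on the table, z up. Rod axis in this frame (mm): level from (-60,235,140) to corner 1 (-60,45,140), up a 35 degree slope to corner 2 (61,-25,238), level along -y to the red stop and the end post (61,-222; 40 square, top 10 above the rod axis). A green vise, centre (150,-145), 110 x 130 and 145 high, belongs to it.
- rail_start (a point): Point on the rod's axis next to the start post's face, which is 34 mm square.
- rail_corner1 (a point): Point where the axes of the first level leg and of the sloping leg would meet if the corner were sharp. The rod cuts the corner: an arc of 55 mm radius (rod axis) in the plane of the two legs, tangent to both.
- rail_corner2 (a point): Point where the axes of the sloping leg and of the last level leg would meet if the corner were sharp (55 mm radius).
- rail_stop (a point): Point on the rod's axis where the sleeve's centre is when its leading end touches the red stop collar (34 mm diameter, 10 mm thick); the point's y axis is the rail's y axis, so the shield comes from +y.
- shield: Loose swarf shield, about 0.22 kg, threaded on the rod. Origin: centre of its aluminium sleeve, own y = its bore (-y towards the stop), z up. Sleeve 28 x 28 mm, 32 long, 19 mm square bore: 4.5 mm play all round, about 15 degrees of skew; hanging, its centre is 4.5 mm below the rod's axis. Orange panel 90 mm along y, 4 thick, 32 to 107 mm below the origin. Starts on the first level leg.
- shield_tab (a point): Where to grip the shield: a flat black tab on top of the sleeve, 10 mm thick along the shield's y, 30 mm wide along x, from 14 to 70 mm above the sleeve's centre; this point is 50 mm above that centre. Pinched along y, the tab holds the sleeve square to the tool, so on the slope and in the bends the tool must follow the rod's direction.
- nut (a joint): Turn of the clamp nut in rad, growing clockwise seen from above; it starts loose between 0 and 0.7 and stops tight at 2.6. About 0.06 N m of friction; it sinks 3 mm per rad.
- nut_grip (a point): Point on the vertical axis of the knurled brass clamp nut, where to grip it. The nut is 44 mm in diameter and 32 mm tall and reaches from 22 mm below to 10 mm above this point; it sits on a stud on top of the end post, 77 mm past the place of the sleeve's centre at the stop.
- spray_can: Bystander: spray can, 56 mm in diameter, 165 mm tall, origin at the centre of its underside.
- jar: Bystander: jar, 60 mm in diameter, 85 mm tall, origin at the centre of its underside.
- block: Bystander: drilled wooden block 55 x 55 x 70 mm, origin at the centre of its underside.
Not all that is in view belongs to the job. Of the things that look like the shield, the larger one is meant.

How it is judged:
On the way, in this order (a step that is already met when the one before it is completed fails the run):
1. the shield's sleeve is home against the red stop (within 7 mm along the rail) (y of shield in the frame of rail_stop below 0.007 m and distance between shield and rail_stop below 0.02 m), for 0.2 s.
2. the clamp nut is screwed down tight (value of joint nut above 2.5 rad), for 0.2 s.
At the end, for the whole second after the job is handed in: The shield hangs at rest and upright (within 0.35 rad) on the last leg, its sleeve within 7 mm of the stop along the rail (its centre within 20 mm of the stop point), the nut is turned to 2.5 rad or more, in that order, and no bystander has moved more than 30 mm or been tipped over (all of step 1 and angle between shield's own z axis and vertical below 0.35 rad and linear speed of shield below 0.05 m/s and value of joint nut above 2.5 rad); the robot touches nothing.
It fails at once if spray can disturbed (distance of spray_can from where it was at the start of the episode above 0.03 m or angle between spray_can's own z axis and vertical above 0.5 rad).
It fails at once if jar disturbed (distance of jar from where it was at the start of the episode above 0.03 m or angle between jar's own z axis and vertical above 0.5 rad).
It fails at once if block disturbed (distance of block from where it was at the start of the episode above 0.03 m or angle between block's own z axis and vertical above 0.5 rad).
It also fails if it takes over 72 s, if anything falls off the work surface, if the arm or the gripper's body presses on something with over 40 N, if the wrist force passes 120 N, or if a joint passes its speed limit or range.

## Working session

There is one attempt and no reset: what is moved stays moved. The work goes in short steps, Python scripts to look and compute and a tool call to move; the robot and the scene stay as the last step left them, time stands still between calls to the robot, and variables do not carry over. Pictures are saved under pics/ and viewed, at most 10 in all, crops included, and the job is handed in when it is done.

Besides the shell and the picture viewer there is one more tool, called after "Emit:" as name(argument=value, ...) on one line, values as JSON. send_rows: Moves the arm, as the interface text tells. Its arguments: {"type":"object","properties":{"series":{"type":"array"},"force":{"type":"number"}},"required":["series"]}

```bash
ls; mkdir -p pics
python3 - <<'E'
from plant import ctrl
import cv2,numpy as np,pickle
s=ctrl.get_state();print({k:np.round(v,3) for k,v in s.items()})
d={}
for n in("scene","top"):
    c=ctrl.read_camera(n);d[n]=c;cv2.imwrite(f"pics/{n}0.png",c["img"][...,::-1])
    print(n,c["fx"],c["cx"],c["cy"],np.round(c["R"],3).tolist(),np.round(c["t"],3))
    print('center',-np.array(c["R"]).T@c["t"])
pickle.dump(d,open("cams.pkl","wb"))
E
```

```text
pics
{'time': np.float64(0.0), 'qpos': array([-1.396,  0.287,  1.578, -0.   ,  1.279, -0.15 ]), 'dq': array([ 0.   , -0.   ,  0.001,  0.002, -0.002,  0.   ]), 'joint_efforts': array([ 0.0000e+00, -4.0597e+01, -2.9263e+01, -0.0000e+00,  6.0000e-03,
        0.0000e+00]), 'eef_pos': array([ 0.215, -0.639,  0.23 ]), 'tcp_rot': array([ 0.987,  0.162, -0.   , -0.001]), 'contact_force': array([ 0.457, -0.356, -0.287]), 'wrist_torque': array([-0.005, -0.006,  0.017]), 'finger_force': np.float64(0.0), 'opening': np.float64(1.0)}
scene 360.3463626732739 259.4041592650093 186.344006381904 [[0.799, 0.601, 0.0], [0.472, -0.626, -0.62], [-0.373, 0.496, -0.784]] [-0.423 -0.131  1.06 ]
center [ 0.7949766  -0.35274935  0.75000336]
top 371.707942855665 256.3981331560933 192.17118821344005 [[-0.004, -1.0, -0.003], [-0.994, 0.005, -0.109], [0.109, 0.003, -0.994]] [0.019 0.544 0.915]
center [0.44068481 0.01393892 0.96931064]
```

View pics/scene0.png

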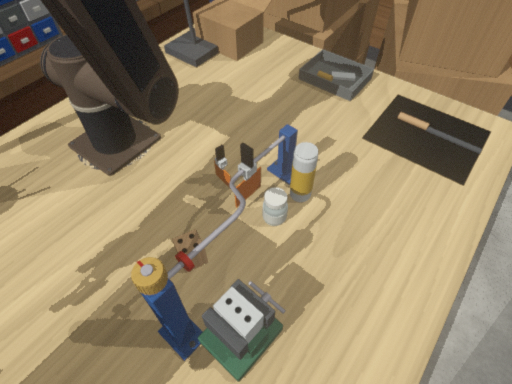

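View pics/top0.png

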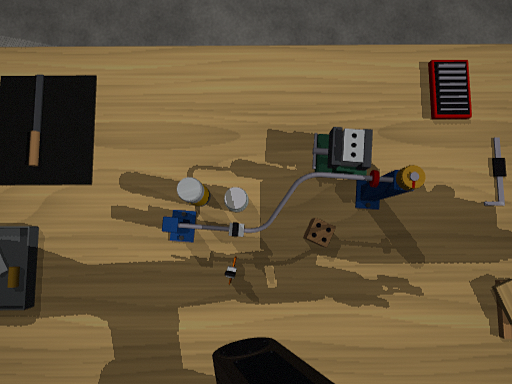

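The real shield is on the rod at scene (247,165) / top (236,230). The lookalike is the smaller one at scene (221,165) / top (230,272), which stands off the rod. The nut is at scene (150,270) / top (413,178), and the collar at scene (184,260) / top (375,179). I'll choose the larger shield, the one threaded on the rod. Next I fit the rail pose and check it in an overlay crop.

```bash
cat > h.py <<'E'
import numpy as np,pickle,cv2
from scipy.optimize import least_squares
from scipy.spatial.transform import Rotation as Ro
def proj(c,X):
    p=np.atleast_2d(X)@np.array(c["R"]).T+np.array(c["t"]);return p[:,:2]/p[:,2:]*[c["fx"],c["fy"]]+[c["cx"],c["cy"]]
P0,C1,C2,PE=np.array([[-60,235,140],[-60,45,140],[61,-25,238],[61,-222,238]])/1e3
def path(r=.055):
    """list of (point,tangent) along rod axis, 1mm"""
    pts=[P0]
    for a,b,c in((P0,C1,C2),(C1,C2,PE)):
        u=(b-a)/np.linalg.norm(b-a);v=(c-b)/np.linalg.norm(c-b);th=np.arccos(u@v)
        t=r*np.tan(th/2);n=v-u*(u@v);n/=np.linalg.norm(n)
        st=b-u*t
        for f in np.linspace(0,th,80): pts.append(st+r*np.sin(f)*u+r*(1-np.cos(f))*n)
    pts.append(PE);pts=np.array(pts)
    s=np.r_[0,np.cumsum(np.linalg.norm(np.diff(pts,axis=0),axis=1))]
    g=np.arange(0,s[-1],.001)
    return g,np.array([np.interp(g,s,pts[:,i]) for i in range(3)]).T
def W(p,X):
    c,s=np.cos(p[2]),np.sin(p[2]);return np.atleast_2d(X)@np.array([[c,-s,0],[s,c,0],[0,0,1]]).T+[p[0],p[1],0]
E
cat > fit.py <<'E'
from h import *
d=pickle.load(open("cams.pkl","rb"))
g,pa=path()
# colour centroids
def cen(c,lo,hi,box):
    hsv=cv2.cvtColor(c["img"],cv2.COLOR_RGB2HSV);m=cv2.inRange(hsv,lo,hi);x0,y0,x1,y1=box
    k=np.zeros_like(m);k[y0:y1,x0:x1]=m[y0:y1,x0:x1];M=cv2.moments(k,True);return np.array([M["m10"],M["m01"]])/M["m00"],M["m00"]
red=((0,150,60),(6,255,255))
rt=cen(d["top"],*red,(355,160,395,200));rs=cen(d["scene"],*red,(170,240,200,280));print(rt,rs)
col=np.array([61,-166,238])/1e3
# rod pixels: pale grey near the guess
def rodpix(c,p,off=9):
    """refine: for path samples, centroid of grey pixels along the image normal"""
    hsv=cv2.cvtColor(c["img"],cv2.COLOR_RGB2HSV).astype(float)
    q=proj(c,W(p,pa));out=[]
    for i in range(90,len(pa)-90,6):
        t=q[i+2]-q[i-2];t/=np.linalg.norm(t);n=np.array([-t[1],t[0]])
        k=np.arange(-off,off+.1,.5);xy=q[i]+k[:,None]*n
        v=cv2.remap(hsv.astype(np.float32),xy[:,0].astype(np.float32),xy[:,1].astype(np.float32),1)[:,0]
        w=((v[:,1]<45)&(v[:,2]>85)).astype(float)
        if 2<=w.sum()*.5<=7: out.append((i,n,(w@xy)/w.sum()))
    return out
p=least_squares(lambda p:np.r_[(proj(d["top"],W(p,col))-rt[0])[0],(proj(d["scene"],W(p,col))-rs[0])[0],
   (proj(d["top"],W(p,P0))-[186,226])[0]],[.45,0,0]).x;print(p)
for it in range(4):
    R={n:rodpix(d[n],p,(10,7,5,4)[it]) for n in d}
    def f(p):
        e=[3*(proj(d["top"],W(p,col))-rt[0])[0],3*(proj(d["scene"],W(p,col))-rs[0])[0]]
        for n in d:
            q=proj(d[n],W(p,pa))
            e.append(np.array([(q[i]-m)@nn for i,nn,m in R[n]]))
        return np.concatenate(e)
    r=least_squares(f,p,loss="soft_l1");p=r.x;print(p,len(R["top"]),len(R["scene"]),np.median(abs(r.fun)),r.fun[:4]/3)
np.save("p.npy",p)
ims=[]
for n,b in(("top",(150,120,440,290)),("scene",(130,110,330,330))):
    im=d[n]["img"][...,::-1].copy();x0,y0,x1,y1=b;S=2.6 if n=="top" else 2.6
    im=cv2.resize(im[y0:y1,x0:x1],None,fx=S,fy=S,interpolation=cv2.INTER_CUBIC)
    for a in proj(d[n],W(p,pa[::8])): cv2.circle(im,tuple(int(v) for v in (a-[x0,y0]+.5)*S),1,(255,0,255),-1)
    cv2.imwrite(f"pics/{n}_fit.png",im)
E
python3 fit.py
```

```text
(array([375.76470588, 177.22058824]), 68.0) (array([184.84117647, 260.27647059]), 170.0)
[ 0.49931866 -0.05260578 -0.06326477]
[ 0.50020392 -0.04789303 -0.08014257] 53 56 0.31715328851176794 [-1.49281765  1.07687416 -0.54677159  1.10233552]
[ 0.50019315 -0.04805974 -0.07940824] 52 57 0.3008067109265343 [-1.42864339  1.01956308 -0.55347975  1.20456502]
[ 0.50014134 -0.04792845 -0.07927648] 52 57 0.275050774809149 [-1.49741291  1.03453871 -0.50475447  1.12962615]
[ 0.50009677 -0.04795392 -0.07829645] 52 56 0.25952623582850487 [-1.51056753  0.97360622 -0.43836317  1.16284525]
```

View pics/top_fit.png

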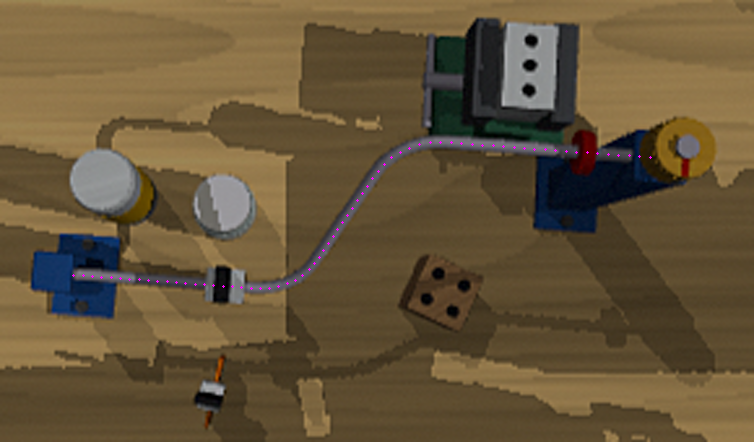

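View pics/scene_fit.png

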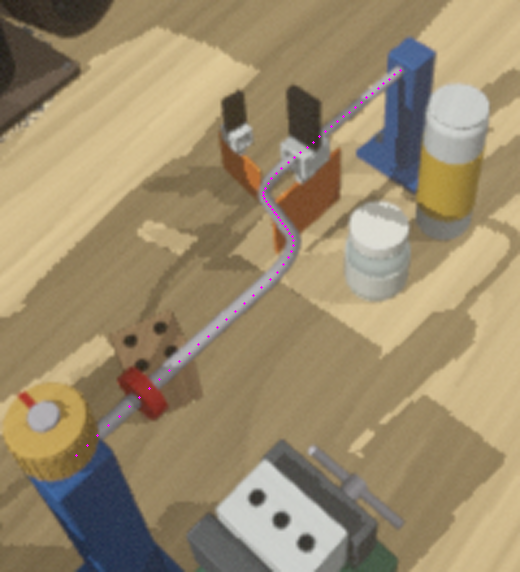

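The overlay fits the rod to about 0.3 px (collar at top (375,177), nut at scene (147,270)). The larger shield, with its black tab at scene (247,150), sits on the rod. The lookalike at scene (220,150) is smaller and off the rod. Next I locate the shield, nut and bystanders.

```bash
cat > loc.py <<'E'
from h import *
from scipy.optimize import minimize
d=pickle.load(open("cams.pkl","rb"));p=np.load("p.npy")
def mask(n,lo,hi,b):
    m=cv2.inRange(cv2.cvtColor(d[n]["img"],cv2.COLOR_RGB2HSV),lo,hi);k=np.zeros_like(m);x0,y0,x1,y1=b;k[y0:y1,x0:x1]=m[y0:y1,x0:x1];return k
def hull(n,X):
    q=(proj(d[n],X)+.0)*16;im=np.zeros(d[n]["img"].shape[:2],np.uint8)
    cv2.fillConvexPoly(im,cv2.convexHull(q.astype(np.int32)),255,cv2.LINE_AA,4);return im
def cost(M,X): return sum(np.abs(M[n].astype(float)-hull(n,X)).sum()/255/max(1,M[n].sum()/255) for n in M)
gold=((14,110,50),(32,255,255))
N={"scene":mask("scene",*gold,(128,255,172,296)),"top":mask("top",*gold,(398,163,428,193))}
# stud/mark holes fill
N={n:cv2.morphologyEx(m,cv2.MORPH_CLOSE,np.ones((9,9),np.uint8)) for n,m in N.items()}
a=np.linspace(0,2*np.pi,40);ring=np.c_[.022*np.cos(a),.022*np.sin(a)]
def cyl(c): return np.vstack([np.c_[ring+c[:2],np.full(40,c[2]+h)] for h in(-.022,.010)])
c0=W(p,[.061,-.222,.285])[0];print("model nut axis",c0)
r=min((minimize(lambda c:cost(N,cyl(c)),c0+[0,0,dz],method="Nelder-Mead",options=dict(initial_simplex=c0+[0,0,dz]+np.vstack([np.zeros(3),np.eye(3)*.006]))) for dz in(-.01,0,.01)),key=lambda r:r.fun)
print("nut grip",r.x,r.fun,{n:m.sum()/255 for n,m in N.items()})
T={"scene":mask("scene",(0,0,0),(180,255,60),(236,136,258,172)),"top":mask("top",(0,0,0),(180,255,60),(226,218,246,242))}
bx=np.array([[x,y,z] for x in(-.015,.015) for y in(-.005,.005) for z in(.014,.07)])
def tab(v): # s along y, roll about rod
    return W(p,bx@Ro.from_euler('y',v[1]).as_matrix().T+[-.06+v[2],v[0],.1355])
for y in(.07,.1,.13):
    r=minimize(lambda v:cost(T,tab(v)),[y,0,0],method="Nelder-Mead",options=dict(initial_simplex=[[y,0,0],[y+.02,0,0],[y,.15,0],[y,0,.004]]));print("tab",r.x,r.fun,{n:m.sum()/255 for n,m in T.items()}, W(p,[-.06+r.x[2],r.x[0],.1355]))
# bystanders: top centre back-projected at known height from top camera
c=d["top"]
for nm,px,h in(("can",(188,188.5),.165),("jar",(236,198),.085),("block",(320,231),.07)):
    R=np.array(c["R"]);o=-R.T@c["t"];v=R.T@[(px[0]-c["cx"])/c["fx"],(px[1]-c["cy"])/c["fy"],1];X=o+v*(h-o[2])/v[2];print(nm,X,"rail frame",W([0,0,-p[2]],[X[0]-p[0],X[1]-p[1],h]))
E
python3 loc.py
```

```text
model nut axis [ 0.54354584 -0.274045    0.285     ]
nut grip [ 0.54640139 -0.27471792  0.289914  ] 0.6356363551831552 {'scene': np.float64(944.0), 'top': np.float64(772.0)}
tab [ 0.10533764  0.12851437 -0.00363035] 5.148538011695906 {'scene': np.float64(57.0), 'top': np.float64(95.0)} [[0.4449005  0.06203795 0.1355    ]]
tab [0.10541211 0.02518393 0.00051751] 5.139800481596148 {'scene': np.float64(57.0), 'top': np.float64(95.0)} [[0.44904148 0.06178776 0.1355    ]]
tab [ 0.10509185 -0.0131472   0.00204164] 5.154110767113863 {'scene': np.float64(57.0), 'top': np.float64(95.0)} [[0.45053589 0.06134927 0.1355    ]]
can [0.53790721 0.16521263 0.165     ] rail frame [[0.02102146 0.21547089 0.165     ]]
jar [0.52416345 0.06512683 0.085     ] rail frame [[0.01514816 0.11461672 0.085     ]]
block [ 0.4449218  -0.13619174  0.07      ] rail frame [[-0.04810429 -0.09228309  0.07      ]]
```

```bash
cat >> loc.py <<'E'
print("----")
for y in(.09,.098,.105,.112):
    v=[y,0,0];q=proj(d["scene"],tab(v));t=proj(d["top"],tab(v)[[1,3,5,7]]).mean(0)
    print(y,"scene mid",(q.min(0)+q.max(0))/2,"top",t, "sleeve top pic",proj(d["top"],W(p,[-.06,y,.1355])))
g=d["scene"]["img"].max(2);print(g[138:176:2,238:258:1]);g=d["top"]["img"].max(2);print(g[218:242:2,224:248])
E
python3 loc.py | sed -n '/----/,$p'
```

```text
----
0.09 scene mid [241.67513505 158.74749002] top [241.66298461 229.86978655] sleeve top pic [[242.9993892  230.12188934]]
0.098 scene mid [244.20782784 156.70862439] top [237.76336798 229.57957227] sleeve top pic [[239.42666867 229.85598828]]
0.105 scene mid [246.40417473 154.94050234] top [234.3519588 229.325691 ] sleeve top pic [[236.30117222 229.62337204]]
0.112 scene mid [248.58231989 153.18701378] top [230.94125441 229.07186218] sleeve top pic [[233.17626734 229.39079983]]
[[153 151 151 156 155 153 154 155 157 158 159 158 155 156 153 152 152 150
  148 146]
 [151 153 155 156 153 155 157 157 159 156 156 154 155 153 151 149 149 149
  146 145]
 [155 155 152 142 126 133 148 151 152 153 154 149 151 150 149 148 146 151
  147 147]
 [153 147 113  77  66  67  68  85 110 141 147 146 149 146 148 147 146 145
  145 146]
 [158 148  97  65  67  63  65  65  64  67  78 110 136 144 145 146 145 144
  145 145]
 [158 147 107  67  63  60  63  66  68  60  62  61  65  77  99 137 143 150
  151 153]
 [150 149 108  67  65  62  62  62  66  64  65  63  64  63  70 109 149 151
  153 155]
 [153 148 109  70  
[... 1514 characters left out ...]
82  82  80  77  87  97  97  41  10  17  19  15   7  49 136 124 122
  125 150  50  79  95  92]
 [ 60  63  58  57  64 122 100 103  22  11  16  17  12   3  58 137 127 123
  125 127 102 127 128 123]
 [121 123 122 123 111 105 101 104  18  11  13  17  17  15  87 135 127 127
  129 120  97 100  88  88]
 [117 116 117 116  98 114 105 109   5  15  17  10  14  22 108 136 129 128
  129 124 143 140 141 141]
 [114 113 115 116 115 116 117  94  64  67  48  48  48  67 102 116 118 129
  124  88 111 112 131 128]
 [117 116 116 117 117 117 117 118 119 120 121 121 120 119 117 117 117 116
  117 117 118 116 117 116]
 [114 114 115 114 115 116 114 116 114 116 114 114 117 116 115 116 115 115
  118 116 114 118 117 114]]
```

```bash
cat > plan.py <<'E'
from h import *
from plant import ctrl
p=np.load("p.npy")
def now():
    s=ctrl.get_state();open("log.txt","a").write(repr([list(map(float,s["qpos"])),list(map(float,s["eef_pos"])),list(map(float,s["tcp_rot"]))])+"\n")
    return np.array(s["eef_pos"]),Ro.from_quat(s["tcp_rot"]),s
def Rt(t,sgn=1):
    """tool rotation, tool y along t (rail frame dir -> world), tool z downwards"""
    t=W([0,0,p[2]],t)[0];t/=np.linalg.norm(t);z=np.array([0,0,-1.])-t*-t[2];z/=np.linalg.norm(z)
    return Ro.from_matrix(np.c_[np.cross(t,z),t,z])
def rows(wps,jaw,start=None,dc=1,dr=2,vmax=.06,wmax=.17):
    """wps: (pos,Rot,minrows). prints rounded rows, returns the commanded end"""
    P,R=start or now()[:2];out=[]
    for X,Q,k in wps:
        n=max(k,int(np.ceil(np.linalg.norm(X-P)/vmax)),int(np.ceil((R.inv()*Q).magnitude()/wmax)),1);P1=P.copy();rv=(R.inv()*Q).as_rotvec();R1=R
        for i in range(1,n+1):
            Xi=P1+(X-P1)*i/n;Qi=R1*Ro.from_rotvec(rv*i/n)
            a=np.round(R.inv().apply(Xi-P)*100,dc);b=np.round((R.inv()*Qi).as_rotvec(),dr)
            out.append([*map(float,a),*map(float,b),jaw]);P=P+R.apply(a/100);R=R*Ro.from_rotvec(b)
    for i,o in enumerate(out): print(i,str([float(v)+0 for v in o]).replace(" ",""))
    print("end",P.round(4),R.as_quat().round(4));return P,R
E
python3 - <<'E'
from plan import *
Q=Rt([0,-1,0]);S=np.array([.449,.0615,.1355])
P,R,_=now()
rows([(np.array([.36,-.52,.36]),R,1),(np.array([.5,-.28,.40]),Q,1),(np.array([.50,-.05,.36]),Q,1),(S+[0,0,.13],Q,1)],0.0)
E
```

```text
0 [4.4,-1.7,-3.2,0.0,0.0,0.0,0.0]
1 [4.4,-1.6,-3.3,0.0,0.0,0.0,0.0]
2 [4.3,-1.7,-3.2,0.0,0.0,0.0,0.0]
3 [4.4,-1.7,-3.3,0.0,0.0,0.0,0.0]
4 [4.2,-3.7,-0.8,0.0,0.0,0.08,0.0]
5 [3.9,-3.9,-0.8,0.0,0.0,0.08,0.0]
6 [3.5,-4.3,-0.8,0.0,0.0,0.08,0.0]
7 [3.2,-4.6,-0.7,0.0,0.0,0.08,0.0]
8 [2.9,-4.8,-0.8,0.0,0.0,0.08,0.0]
9 [-0.4,-5.7,1.0,0.0,0.0,0.0,0.0]
10 [-0.5,-5.7,1.0,0.0,0.0,0.0,0.0]
11 [-0.4,-5.8,1.0,0.0,0.0,0.0,0.0]
12 [-0.5,-5.7,1.0,0.0,0.0,0.0,0.0]
13 [-2.0,-3.6,3.2,0.0,0.0,0.0,0.0]
14 [-1.9,-3.5,3.1,0.0,0.0,0.0,0.0]
15 [-2.0,-3.6,3.2,0.0,0.0,0.0,0.0]
end [0.4489 0.0616 0.2655] [ 9.993e-01 -3.760e-02 -2.000e-04 -1.000e-03]
```

Emit:
send_rows(series=[[[4.4,-1.7,-3.2,0,0,0,0],[4.4,-1.6,-3.3,0,0,0,0],[4.3,-1.7,-3.2,0,0,0,0],[4.4,-1.7,-3.3,0,0,0,0],[4.2,-3.7,-0.8,0,0,0.08,0],[3.9,-3.9,-0.8,0,0,0.08,0],[3.5,-4.3,-0.8,0,0,0.08,0],[3.2,-4.6,-0.7,0,0,0.08,0],[2.9,-4.8,-0.8,0,0,0.08,0]]])

```text
time: 1.23
eef_pos: [0.501, -0.2779, 0.3999]
tcp_rot: [0.999, -0.039, -0.0, -0.0]
contact_force: [-0.1, -0.1, 0.8]
opening: 0.498
finger_force: 0.0
```

Run:
```python
from plan import *
Q=Rt([0,-1,0]);S=np.array([.449,.0615,.1355])
print(now()[2]["qpos"],now()[0])
rows([(np.array([.50,-.05,.36]),Q,1),(S+[0,0,.13],Q,1)],0.0)
```

```text
[-6.83533913e-01 -1.74106563e-02  1.61160635e+00  5.59740451e-05
  1.54826229e+00  9.65269797e-01] [ 0.50097398 -0.27790135  0.39994367]
0 [-0.5,-5.7,1.0,0.0,0.0,0.0,0.0]
1 [-0.4,-5.7,1.0,0.0,0.0,0.0,0.0]
2 [-0.5,-5.6,1.0,0.0,0.0,0.0,0.0]
3 [-0.5,-5.7,1.0,0.0,0.0,0.0,0.0]
4 [-2.0,-3.6,3.2,0.0,0.0,0.0,0.0]
5 [-1.9,-3.5,3.1,0.0,0.0,0.0,0.0]
6 [-2.0,-3.6,3.2,0.0,0.0,0.0,0.0]
end [0.4492 0.0612 0.2652] [ 9.992e-01 -3.900e-02 -3.000e-04 -3.000e-04]
```

Emit:
send_rows(series=[[[-0.5,-5.7,1.0,0,0,0,0],[-0.4,-5.7,1.0,0,0,0,0],[-0.5,-5.6,1.0,0,0,0,0],[-0.5,-5.7,1.0,0,0,0,0],[-2.0,-3.6,3.2,0,0,0,0],[-1.9,-3.5,3.1,0,0,0,0],[-2.0,-3.6,3.2,0,0,0,0],[0,0,0,0,0,0,0]]])

```text
time: 2.22
eef_pos: [0.4448, 0.0612, 0.2616]
tcp_rot: [0.999, -0.036, -0.004, -0.0]
contact_force: [0.5, 0.1, 0.5]
opening: 0.5
finger_force: 0.0
```

Run:
```python
from plan import *
P,R,s=now();print(P,s["qpos"])
# kinematic fit: unknown base height h, a1, L2, (a3,d4), tool d6, lateral off
D=[eval(l) for l in open("log.txt")]
P0_=[[-1.396,.2865,1.5775,0,1.279,-.15]]
def fk(q,k):
    h,a1,L2,a3,d4,d6,off=k
    Rz=lambda a:Ro.from_euler('z',a);Ry=lambda a:Ro.from_euler('y',a)
    R=Rz(q[0]);x=R.apply([a1,off,h]);R=R*Ry(q[1]);x=x+R.apply([0,0,L2]);R=R*Ry(q[2]);x=x+R.apply([a3,0,d4])
    R=R*Rz(q[3])*Ry(q[4])*Rz(q[5]) ;x=x+R.apply([0,0,d6]);return x,R
f=lambda k:np.concatenate([fk(q,k)[0]-x for q,x,_ in D]+[.02*(k-[.3,0,.4,0,.4,.25,.1])])
r=least_squares(f,[.3,0,.4,0,.4,.25,.1]);print(r.x.round(4),abs(r.fun[:-7]).max())
for q,x,t in D: print((fk(q,r.x)[1].inv()*Ro.from_quat(t)).as_rotvec().round(3))
Q=Rt([0,-1,0]);S=np.array([.449,.0615,.1355])
rows([(S+[0,0,.0325],Q,1)],0.0,dr=3,vmax=.02)
```

```text
[0.44479182 0.06115057 0.261553  ] [-9.01725018e-02 -2.54004388e-01  2.06869437e+00  2.30193673e-04
  1.33406842e+00  1.55202464e+00]
[0.2708 0.0007 0.4425 0.02   0.5718 0.28   0.1009] 9.839708911366096e-05
[-0.     0.     1.571]
[-0.     0.     1.571]
[-0.     0.     1.571]
[-0.     0.     1.571]
[-0.     0.     1.571]
[0.    0.    1.571]
0 [0.1,0.0,1.9,0.0,0.001,0.001,0.0]
1 [0.1,0.0,1.8,0.0,0.002,0.002,0.0]
2 [0.1,0.0,1.9,0.0,0.001,0.001,0.0]
3 [0.1,0.0,1.9,0.0,0.002,0.001,0.0]
4 [0.1,-0.1,1.9,0.0,0.001,0.002,0.0]
end [0.4494 0.0618 0.1675] [ 9.992e-01 -3.920e-02 -1.000e-04 -2.000e-04]
```

Emit:
send_rows(series=[[[0.1,0,1.9,0,0.001,0.001,0],[0.1,0,1.8,0,0.002,0.002,0],[0.1,0,1.9,0,0.001,0.001,0],[0.1,0,1.9,0,0.002,0.001,0],[0,0,1.9,0,0.001,0.002,0],[0,0,0,0,0,0,0]]])

```text
time: 2.98
eef_pos: [0.4518, 0.0581, 0.1706]
tcp_rot: [0.999, -0.042, 0.002, 0.0]
contact_force: [-0.3, -0.7, 0.5]
opening: 0.501
finger_force: 0.0
```

```bash
cat > ik.py <<'E'
from plan import *
def fk(q,k):
    h,a1,L2,a3,d4,d6,off=k
    Rz=lambda a:Ro.from_euler('z',a);Ry=lambda a:Ro.from_euler('y',a)
    R=Rz(q[0]);x=R.apply([a1,off,h]);R=R*Ry(q[1]);x=x+R.apply([0,0,L2]);R=R*Ry(q[2]);x=x+R.apply([a3,0,d4])
    R=R*Rz(q[3])*Ry(q[4])*Rz(q[5]+np.pi/2);x=x+R.apply([0,0,d6]);return x,R
def fitk():
    D=[eval(l) for l in open("log.txt")];k0=[.3,0,.4,0,.57,.28,.1]
    return least_squares(lambda k:np.concatenate([fk(q,k)[0]-x for q,x,_ in D]+[.002*(np.array(k)-k0)]),k0).x
LO=np.array([-2.77,-.9,.21,-1.53,.24,-2.84]);HI=np.array([2.77,2.22,2.48,4.67,2.81,2.84])
def ik(X,Q,q0,k):
    r=least_squares(lambda q:np.r_[fk(q,k)[0]-X,.2*(fk(q,k)[1].inv()*Q).as_rotvec(),1e-4*(q-q0)],np.clip(q0,LO+1e-3,HI-1e-3),bounds=(LO,HI));return r.x,np.abs(r.fun[:6]).max()
G,PA=path();YS=np.gradient(PA,axis=0);YS/=np.linalg.norm(YS,axis=1)[:,None]
OFF=.031
def pose(s):
    i=min(int(round(s*1000)),len(PA)-1)
    t=sum(YS[max(i-6,0):i+7]);t/=np.linalg.norm(t);Q=Rt(t)
    return W(p,PA[i])[0]-OFF*Q.apply([0,0,1]),Q
E
python3 - <<'E'
from ik import *
P,R,s=now();print(P,s["qpos"].round(3),s["contact_force"])
for dd in(0,-.06,.06):
    k=fitk();k[5]+=dd;k[0]+=dd;q=s["qpos"];print(k.round(3))
    for a in np.arange(.13,.455,.03):
        X,Q=pose(a);q,e=ik(X,Q,q,k);print(round(a,2),X.round(3),q.round(2),round(e,4))
print(G[-1], [ (i/1000,PA[i].round(3)) for i in (130,170,180,200,220,280,300,340,360)])
E
```

```text
[0.4518239  0.05809752 0.1705709 ] [-0.095 -0.155  2.157 -0.     1.135  1.559] [-0.28720792 -0.66251244  0.52718485]
[0.244 0.    0.443 0.021 0.573 0.253 0.101]
0.13 [0.448 0.061 0.171] [-0.09 -0.16  2.16 -0.    1.14  1.56] 0.0
0.16 [0.446 0.033 0.171] [-0.12 -0.17  2.17 -0.07  1.13  1.48] 0.0
0.19 [0.447 0.014 0.176] [-0.   -0.23  2.25 -0.42  0.99  1.33] 0.0
0.22 [ 0.455 -0.006  0.187] [-0.07 -0.43  2.42 -0.49  0.68  0.86] 0.0
0.25 [ 0.475 -0.02   0.204] [-0.11 -0.4   2.37 -0.45  0.67  0.78] 0.0
0.28 [ 0.495 -0.034  0.222] [-0.14 -0.37  2.31 -0.42  0.68  0.72] 0.0
0.31 [ 0.515 -0.048  0.239] [-0.17 -0.34  2.26 -0.39  0.69  0.67] 0.0
0.34 [ 0.541 -0.064  0.257] [-0.15 -0.14  2.02 -0.4   1.01  1.06] 0.0
0.37 [ 0.556 -0.099  0.268] [-0.31  0.    1.83 -0.11  1.27  1.23] 0.0
0.4 [ 0.555 -0.133  0.269] [-0.41  0.03  1.8  -0.    1.31  1.24] 0.0
0.43 [ 0.552 -0.163  0.269] [-0.46  0.04  1.79 -0.    1.32  1.19] 0.0
[0.184 0.    0.443 0.021 0.573 0.193 0.101]
0.13 [0.448 0.061 0.171] [-0.09 -0.16  2.16 -0.    1.14  1.56] 0.0
0.16 [0.446 0.033 0.171] [-0.12 -0.17  2.17 -0.07  1.13  1.47] 0.0
0
[... 1099 characters left out ...]
  0.239] [-0.13 -0.4   2.32 -0.42  0.7   0.72] 0.0
0.34 [ 0.541 -0.064  0.257] [-0.11 -0.16  2.05 -0.41  1.02  1.1 ] 0.0
0.37 [ 0.556 -0.099  0.268] [-0.29  0.    1.83 -0.12  1.27  1.24] 0.0
0.4 [ 0.555 -0.133  0.269] [-0.41  0.03  1.8  -0.    1.31  1.24] 0.0
0.43 [ 0.552 -0.163  0.269] [-0.46  0.04  1.79 -0.    1.32  1.19] 0.0
0.541 [(0.13, array([-0.06 ,  0.105,  0.14 ])), (0.17, array([-0.058,  0.065,  0.141])), (0.18, array([-0.055,  0.056,  0.144])), (0.2, array([-0.046,  0.04 ,  0.151])), (0.22, array([-0.033,  0.029,  0.162])), (0.28, array([0.009, 0.005, 0.196])), (0.3, array([ 0.024, -0.003,  0.208])), (0.34, array([ 0.05 , -0.024,  0.229])), (0.36, array([ 0.058, -0.041,  0.236]))]
```

Emit:
send_rows(series=[[[-0.2,-0.3,0.3,0,0,0,0],[0,0,0,0,0,0,0],[0,0,0,0,0,0,0]]])

```text
time: 3.35
eef_pos: [0.4508, 0.062, 0.1691]
tcp_rot: [0.999, -0.041, 0.004, 0.0]
contact_force: [0.2, 0.4, -0.4]
opening: 0.503
finger_force: 0.0
```

Run:
```python
from plan import *
P,R,s=now();print(P,R.as_quat().round(4),s["dq"].round(3))
print((R.inv()*Rt([0,-1,0])).as_rotvec().round(4), R.inv().apply(np.array([.449,.0615,.167])-P)*100)
c=ctrl.read_camera("scene");cv2.imwrite("pics/s1.png",cv2.resize(c["img"][90:250,170:350,::-1],None,fx=3.5,fy=3.5))
```

```text
[0.4508002  0.06196928 0.16909033] [ 9.991e-01 -4.100e-02  4.200e-03  2.000e-04] [ 0.001  0.001  0.003 -0.002 -0.002  0.001]
[ 0.0001 -0.0084 -0.0038] [-0.17732422  0.06151592  0.20754831]
```

View pics/s1.png

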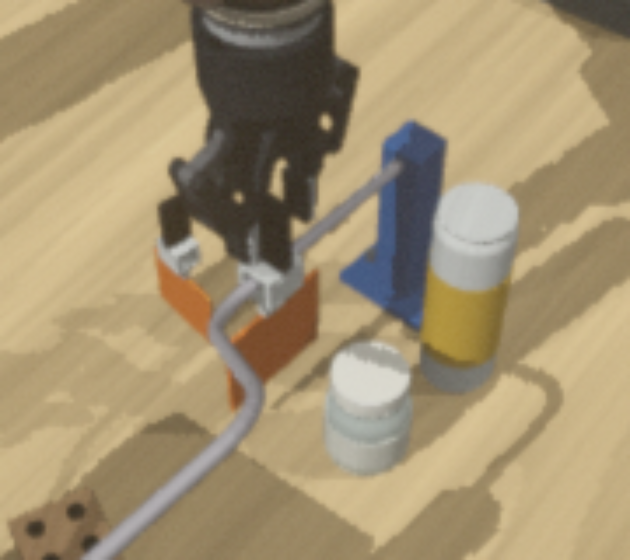

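The picture shows the fingers (crop (180,190) and (305,190)) straddling the black tab at crop (268,225), above the sleeve and the rod. The lookalike at crop (178,240) is clear of them. I close the jaws.

Emit:
send_rows(series=[[[-0.1,0,0.2,0,-0.008,-0.004,-0.4],[0,0,0,0,0,0,-1],[0,0,0,0,0,0,-1],[0,0,0,0,0,0,-1],[0,0,0,0,0,0,-1]]], force=70)

```text
time: 4.03
eef_pos: [0.4493, 0.062, 0.1663]
tcp_rot: [0.999, -0.039, -0.001, 0.0]
contact_force: [0.0, -0.1, 0.4]
opening: 0.111
finger_force: 68.1
```

```bash
cat > seg.py <<'E'
from ik import *
import sys
# usage: seg.py s0 s1 step [doff]: rows from measured pose to path poses
P,R,s=now();print(P,s["opening"],s["finger_force"],s["contact_force"].round(1),s["wrist_torque"].round(2),s["qpos"].round(2))
i=min(range(len(PA)),key=lambda i:np.linalg.norm(pose(i/1000)[0]-P));X,Q=pose(i/1000)
print("s now",i/1000,"err tool cm",(R.inv().apply(X-P)*100).round(2),"rot",(R.inv()*Q).as_rotvec().round(3))
a,b,n=float(sys.argv[1]),float(sys.argv[2]),int(sys.argv[3])
rows([(*pose(x),1) for x in np.linspace(a,b,n)],-1.0,dr=3,dc=2,vmax=.1,wmax=.5)
E
python3 seg.py .13 .20 8
```

```text
[0.44932354 0.06199243 0.16628526] 0.11055474712271908 68.13824772834778 [ 0.  -0.1  0.4] [-0.07  0.03 -0.02] [-0.09 -0.15  2.16 -0.    1.13  1.56]
s now 0.129 err tool cm [-0.08 -0.04 -0.47] rot [0.    0.001 0.   ]
0 [-0.08,0.06,-0.47,0.0,0.001,0.0,-1.0]
1 [0.0,1.0,0.0,0.0,0.0,0.0,-1.0]
2 [0.0,1.0,0.0,-0.002,0.0,-0.002,-1.0]
3 [0.01,0.8,-0.01,-0.062,0.003,-0.077,-1.0]
4 [-0.01,0.66,-0.04,-0.112,0.017,-0.142,-1.0]
5 [-0.06,0.66,-0.03,-0.109,0.034,-0.146,-1.0]
6 [-0.11,0.69,-0.04,-0.103,0.053,-0.15,-1.0]
7 [-0.17,0.73,-0.02,-0.093,0.072,-0.156,-1.0]
end [0.4489 0.0072 0.1787] [0.9241 0.2983 0.0731 0.2272]
```

Emit:
send_rows(series=[[[-0.1,0,-0.5,0,0,0,-1],[0,1.0,0,0,0,0,-1],[0,1.0,0,0,0,0,-1],[0,0.6,0,-0.03,0,-0.04,-1]]])

```text
time: 4.53
eef_pos: [0.4461, 0.0351, 0.1711]
tcp_rot: [1.0, -0.019, -0.001, 0.016]
contact_force: [-0.5, -0.7, -1.4]
opening: 0.104
finger_force: 68.1
```

```bash
python3 seg.py .161 .21 9
```

```text
[0.44614489 0.03505285 0.17112122] 0.10374211413094803 68.14949870109558 [-0.5 -0.7 -1.4] [ 0.01 -0.05 -0.03] [-0.13 -0.17  2.17 -0.03  1.14  1.49]
s now 0.158 err tool cm [0.03 0.02 0.01] rot [-0.013  0.003 -0.015]
0 [0.03,0.22,0.0,-0.044,0.005,-0.052,-1.0]
1 [-0.01,0.39,-0.01,-0.068,0.009,-0.086,-1.0]
2 [-0.04,0.39,-0.01,-0.067,0.016,-0.086,-1.0]
3 [-0.05,0.4,-0.01,-0.065,0.021,-0.087,-1.0]
4 [-0.08,0.48,-0.02,-0.073,0.034,-0.104,-1.0]
5 [-0.09,0.42,-0.01,-0.06,0.036,-0.092,-1.0]
6 [-0.12,0.43,-0.01,-0.056,0.044,-0.093,-1.0]
7 [-0.13,0.45,-0.01,-0.051,0.051,-0.096,-1.0]
8 [-0.16,0.47,0.0,-0.047,0.059,-0.099,-1.0]
end [4.510e-01 4.000e-04 1.824e-01] [0.8824 0.3798 0.1097 0.2551]
```

Tracking is accurate and the force is negligible, so I continue round the first bend.

Emit:
send_rows(series=[[[0.03,0.22,0,-0.044,0.005,-0.052,-1],[0,0.4,0,-0.068,0.009,-0.086,-1],[-0.04,0.4,0,-0.067,0.016,-0.086,-1],[-0.05,0.4,0,-0.065,0.021,-0.087,-1],[-0.08,0.48,-0.02,-0.073,0.034,-0.104,-1]]])

```text
time: 5.15
eef_pos: [0.4475, 0.0174, 0.1746]
tcp_rot: [0.966, 0.191, 0.034, 0.171]
contact_force: [1.0, -0.0, -3.1]
opening: 0.106
finger_force: 68.3
```

```bash
python3 seg.py .19 .24 9
```

```text
[0.44747668 0.01736513 0.17457121] 0.10583965775444565 68.2820999622345 [ 1.  -0.  -3.1] [ 0.3   0.14 -0.04] [-0.01 -0.21  2.23 -0.38  1.02  1.35]
s now 0.185 err tool cm [-0.05 -0.01  0.01] rot [ 0.011 -0.007  0.018]
0 [-0.13,0.34,0.0,-0.039,0.022,-0.057,-1.0]
1 [-0.11,0.42,-0.01,-0.058,0.041,-0.093,-1.0]
2 [-0.13,0.44,0.0,-0.053,0.049,-0.096,-1.0]
3 [-0.18,0.54,-0.01,-0.055,0.067,-0.114,-1.0]
4 [-0.16,0.5,-0.01,-0.037,0.058,-0.091,-1.0]
5 [-0.07,0.55,-0.01,-0.017,0.033,-0.048,-1.0]
6 [-0.01,0.59,0.0,-0.002,0.005,-0.007,-1.0]
7 [0.0,0.7,0.0,0.0,0.0,0.0,-1.0]
8 [0.0,0.6,0.0,0.0,0.0,0.0,-1.0]
end [ 0.4683 -0.0152  0.1987] [0.844  0.444  0.14   0.2662]
```

Emit:
send_rows(series=[[[-0.13,0.34,0,-0.039,0.022,-0.057,-1],[-0.11,0.42,0,-0.058,0.041,-0.093,-1],[-0.13,0.44,0,-0.053,0.049,-0.096,-1],[-0.18,0.54,0,-0.055,0.067,-0.114,-1],[-0.16,0.5,0,-0.037,0.058,-0.091,-1],[-0.07,0.55,0,-0.017,0.033,-0.048,-1]]])

```text
time: 5.9
eef_pos: [0.4544, -0.0065, 0.1866]
tcp_rot: [0.847, 0.44, 0.138, 0.265]
contact_force: [-0.4, 0.9, -2.5]
opening: 0.106
finger_force: 68.3
```

```bash
python3 seg.py .23 .31 9
```

```text
[ 0.4544159  -0.00650174  0.18655405] 0.10614303638071791 68.25783848762512 [-0.4  0.9 -2.5] [0.34 0.46 0.04] [-0.08 -0.43  2.42 -0.49  0.67  0.85]
s now 0.22 err tool cm [ 0.09  0.05 -0.05] rot [-0.001 -0.002  0.003]
0 [0.07,1.03,-0.06,-0.005,0.006,-0.008,-1.0]
1 [0.0,1.0,0.0,0.0,0.0,0.0,-1.0]
2 [0.0,1.0,0.0,0.0,0.0,0.0,-1.0]
3 [0.0,1.0,0.0,0.0,0.0,0.0,-1.0]
4 [0.0,1.0,0.0,0.0,0.0,0.0,-1.0]
5 [0.0,1.0,0.0,0.0,0.0,0.0,-1.0]
6 [0.0,1.0,0.0,0.0,0.0,0.0,-1.0]
7 [0.0,1.0,0.0,0.0,0.0,0.0,-1.0]
8 [0.01,1.0,0.0,0.0,0.0,0.0,-1.0]
end [ 0.5155 -0.0477  0.2389] [0.8441 0.4437 0.1402 0.2664]
```

Emit:
send_rows(series=[[[0.07,1.0,-0.06,-0.005,0.006,-0.008,-1],[0,1,0,0,0,0,-1],[0,1,0,0,0,0,-1],[0,1,0,0,0,0,-1],[0,1,0,0,0,0,-1],[0,1,0,0,0,0,-1],[0,1,0,0,0,0,-1]]])

```text
time: 6.78
eef_pos: [0.5031, -0.0387, 0.2285]
tcp_rot: [0.845, 0.442, 0.141, 0.267]
contact_force: [0.5, 1.1, -2.7]
opening: 0.109
finger_force: 68.3
```

```bash
python3 seg.py .298 .343 9
```

```text
[ 0.50307655 -0.0387035   0.22849243] 0.10944224927086792 68.3392345905304 [ 0.5  1.1 -2.7] [ 0.3   0.48 -0.01] [-0.15 -0.35  2.29 -0.41  0.68  0.7 ]
s now 0.291 err tool cm [-0.04 -0.05  0.03] rot [ 0.001 -0.    -0.003]
0 [-0.04,0.65,0.03,0.001,0.0,-0.003,-1.0]
1 [0.0,0.6,0.0,0.0,0.0,0.0,-1.0]
2 [0.0,0.5,0.0,0.0,0.0,0.0,-1.0]
3 [0.03,0.61,0.0,0.004,-0.009,0.012,-1.0]
4 [0.09,0.56,0.0,0.017,-0.031,0.046,-1.0]
5 [0.16,0.72,0.02,0.037,-0.059,0.092,-1.0]
6 [0.14,0.76,0.02,0.048,-0.058,0.098,-1.0]
7 [0.1,0.63,0.02,0.043,-0.042,0.08,-1.0]
8 [0.1,0.78,0.02,0.056,-0.043,0.093,-1.0]
end [ 0.5438 -0.0671  0.2588] [0.9512 0.2336 0.0481 0.1959]
```

Emit:
send_rows(series=[[[-0.04,0.65,0.03,0,0,-0.003,-1],[0,0.6,0,0,0,0,-1],[0,0.5,0,0,0,0,-1],[0.03,0.61,0,0.004,-0.009,0.012,-1],[0.09,0.56,0,0.017,-0.031,0.046,-1],[0.16,0.72,0.02,0.037,-0.059,0.092,-1],[0.14,0.76,0.02,0.048,-0.058,0.098,-1]]])

```text
time: 7.65
eef_pos: [0.5345, -0.0574, 0.2525]
tcp_rot: [0.914, 0.319, 0.082, 0.236]
contact_force: [0.6, -1.0, -1.6]
opening: 0.112
finger_force: 68.3
```

```bash
python3 seg.py .338 .382 9
```

```text
[ 0.53454496 -0.05740338  0.25252384] 0.11217971703942245 68.28054070472717 [ 0.6 -1.  -1.6] [ 0.37  0.24 -0.04] [-0.14 -0.19  2.09 -0.44  0.91  0.97]
s now 0.332 err tool cm [-0.02  0.05  0.02] rot [-0.001  0.001 -0.003]
0 [0.1,0.82,0.04,0.052,-0.048,0.092,-1.0]
1 [0.09,0.78,0.03,0.057,-0.042,0.093,-1.0]
2 [0.07,0.66,0.01,0.05,-0.03,0.076,-1.0]
3 [0.05,0.8,0.03,0.063,-0.029,0.089,-1.0]
4 [0.03,0.67,0.02,0.054,-0.019,0.074,-1.0]
5 [0.02,0.8,0.02,0.066,-0.017,0.086,-1.0]
6 [0.01,0.68,0.02,0.057,-0.01,0.071,-1.0]
7 [-0.01,0.67,0.02,0.054,-0.005,0.068,-1.0]
8 [-0.02,0.72,0.03,0.041,-0.002,0.051,-1.0]
end [ 0.5561 -0.1145  0.269 ] [ 9.995e-01 -3.260e-02 -3.000e-04  5.400e-03]
```

Emit:
send_rows(series=[[[0.1,0.82,0.04,0.052,-0.048,0.092,-1],[0.09,0.78,0.03,0.057,-0.042,0.093,-1],[0.07,0.66,0,0.05,-0.03,0.076,-1],[0.05,0.8,0.03,0.063,-0.029,0.089,-1],[0.03,0.67,0.02,0.054,-0.019,0.074,-1]]])

```text
time: 8.28
eef_pos: [0.5541, -0.0866, 0.2662]
tcp_rot: [0.988, 0.106, 0.013, 0.113]
contact_force: [-0.0, -0.6, -2.9]
opening: 0.107
finger_force: 68.2
```

```bash
python3 seg.py .365 .428 9
```

```text
[ 0.554083   -0.08664857  0.26615754] 0.10720243715456225 68.20586085319519 [-0.  -0.6 -2.9] [0.2  0.09 0.01] [-0.25 -0.03  1.87 -0.22  1.2   1.18]
s now 0.36 err tool cm [-0.06 -0.06  0.02] rot [-0.    -0.002  0.   ]
0 [-0.04,0.61,0.03,0.055,-0.016,0.073,-1.0]
1 [-0.02,1.08,0.05,0.09,-0.015,0.114,-1.0]
2 [-0.04,1.01,0.05,0.069,-0.004,0.085,-1.0]
3 [-0.01,0.84,0.01,0.015,-0.001,0.018,-1.0]
4 [0.0,0.7,0.0,0.0,0.001,0.0,-1.0]
5 [0.0,0.8,0.0,0.0,0.0,0.0,-1.0]
6 [0.0,0.8,0.0,0.0,0.0,0.0,-1.0]
7 [0.0,0.8,0.0,0.0,0.0,0.0,-1.0]
8 [0.0,0.8,0.0,0.0,0.0,0.0,-1.0]
end [ 0.5525 -0.1606  0.269 ] [ 9.992e-01 -3.910e-02  3.000e-04 -2.000e-04]
```

Emit:
send_rows(series=[[[-0.04,0.61,0.03,0.055,-0.016,0.073,-1],[-0.02,1.08,0.05,0.09,-0.015,0.114,-1],[-0.04,1.01,0.05,0.069,-0.004,0.085,-1],[0,0.84,0,0.015,0,0.018,-1],[0,0.8,0,0,0,0,-1],[0,0.8,0,0,0,0,-1],[0,0.8,0,0,0,0,-1],[0,0.8,0,0,0,0,-1],[0,0.8,0,0,0,0,-1]]])

```text
time: 9.4
eef_pos: [0.5517, -0.1618, 0.2689]
tcp_rot: [0.999, -0.038, -0.0, 0.001]
contact_force: [-0.8, -0.3, -2.1]
opening: 0.106
finger_force: 68.3
```

```bash
python3 seg.py .434 .469 7
```

```text
[ 0.55169285 -0.16175529  0.26888214] 0.10632246776407599 68.25562477111816 [-0.8 -0.3 -2.1] [0.04 0.   0.01] [-0.46  0.04  1.79 -0.    1.31  1.19]
s now 0.429 err tool cm [ 0.07 -0.01 -0.01] rot [0.001 0.    0.003]
0 [0.06,0.49,-0.01,0.001,0.0,0.003,-1.0]
1 [0.0,0.6,0.0,0.0,0.0,0.0,-1.0]
2 [0.0,0.6,0.0,0.0,0.0,0.0,-1.0]
3 [0.01,0.6,0.0,0.0,0.0,0.0,-1.0]
4 [0.0,0.5,0.0,0.0,0.0,0.0,-1.0]
5 [0.0,0.6,0.0,0.0,0.0,0.0,-1.0]
6 [0.0,0.6,0.0,0.0,0.0,0.0,-1.0]
end [ 0.5493 -0.2016  0.269 ] [ 9.992e-01 -3.920e-02 -0.000e+00  1.000e-04]
```

Emit:
send_rows(series=[[[0.06,0.6,0,0,0,0.003,-1],[0,0.6,0,0,0,0,-1],[0,0.6,0,0,0,0,-1],[0,0.6,0,0,0,0,-1],[0,0.5,0,0,0,0,-1],[0,0.2,0,0,0,0,-1],[0,0.2,0,0,0,0,-1]]])

```text
time: 10.28
eef_pos: [0.5497, -0.1943, 0.2688]
tcp_rot: [0.999, -0.039, -0.0, 0.0]
contact_force: [-0.2, 0.0, -2.3]
opening: 0.106
finger_force: 68.3
```

Emit:
send_rows(series=[[[0,0.2,0,0,0,0,-1],[0,0.2,0,0,0,0,-1]]])

```text
time: 10.52
eef_pos: [0.5496, -0.1968, 0.269]
tcp_rot: [0.999, -0.039, -0.0, -0.002]
contact_force: [0.7, 6.3, 0.4]
opening: 0.109
finger_force: 68.6
```

Emit:
send_rows(series=[[[0,0.1,0.2,0,0,0,-1],[0,0,0.2,0,0,0,-1],[0,0,0,0,0,0,-1]]])

```text
time: 10.9
eef_pos: [0.5499, -0.1968, 0.2652]
tcp_rot: [0.999, -0.039, 0.0, -0.002]
contact_force: [0.7, 6.9, -0.1]
opening: 0.105
finger_force: 68.8
```

Run:
```python
from plan import *
P,R,s=now();print(P,s["contact_force"],s["wrist_torque"],s["qpos"].round(3))
c=ctrl.read_camera("scene");cv2.imwrite("pics/s2.png",cv2.resize(c["img"][130:330,110:310,::-1],None,fx=3,fy=3,interpolation=cv2.INTER_CUBIC))
```

```text
[ 0.54986612 -0.19682943  0.26524595] [ 0.70840159  6.94300201 -0.0862153 ] [ 1.26196836 -0.09542491 -0.11355574] [-0.519  0.063  1.77   0.005  1.311  1.129]
```

View pics/s2.png

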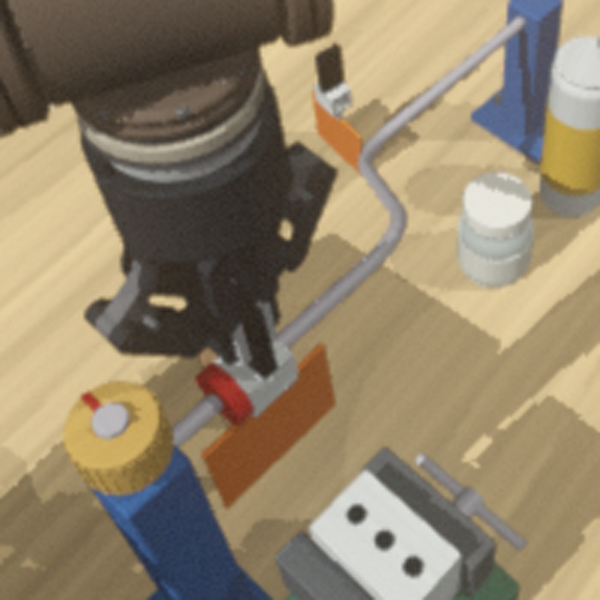

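The sleeve (crop (270,375)) sits flush against the red collar (crop (225,393)), and the panel hangs upright. I release and rise.

Emit:
send_rows(series=[[[0,0,0,0,0,0,-0.4],[0,0,0,0,0,0,-0.4],[0,0,0,0,0,0,-0.4],[0,0,-1,0,0,0,-0.4],[0,0,-2,0,0,0,-0.4],[0,0,-3,0,0,0,-0.4],[0,0,-3,0,0,0,-0.4],[0,0,-3,0,0,0,-0.4]]])

```text
time: 11.95
eef_pos: [0.5495, -0.1993, 0.388]
tcp_rot: [0.999, -0.039, 0.001, 0.001]
contact_force: [1.1, -0.3, -0.3]
opening: 0.292
finger_force: 0.0
```

Run:
```python
from plan import *
P,R,s=now();print(P,s["contact_force"],s["qpos"].round(3),s["time"],s["opening"])
d={}
for n in("scene","top"): d[n]=ctrl.read_camera(n)
a=cv2.resize(d["scene"]["img"][190:330,120:290,::-1],None,fx=2.3,fy=2.3,interpolation=cv2.INTER_CUBIC)
b=cv2.resize(d["top"]["img"][130:230,340:440,::-1],None,fx=3.22,fy=3.22,interpolation=cv2.INTER_CUBIC)
cv2.imwrite("pics/m3.png",np.hstack([a,b]));print(a.shape,b.shape)
```

```text
[ 0.54950172 -0.19930872  0.38803623] [ 1.12706595 -0.27983812 -0.26115473] [-5.210e-01  9.000e-03  1.606e+00 -1.000e-03  1.524e+00  1.129e+00] 11.95 0.29233946629518176
(322, 391, 3) (322, 322, 3)
```

View pics/m3.png

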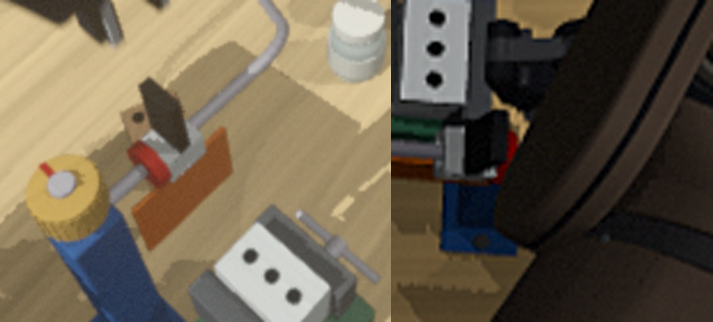

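The shield stays home at the stop, with its sleeve against the collar at left-panel (160,160). I turn the tool above the nut and check the nut's height.

Run:
```python
from ik import *
d=pickle.load(open("cams.pkl","rb"))
a=np.linspace(0,2*np.pi,60);ring=np.c_[.022*np.cos(a),.022*np.sin(a)]
for ax in([.545,-.2745],[.5435,-.274]):
  for z in(.275,.28,.285,.29,.295):
    X=np.vstack([np.c_[ring+ax,np.full(60,z+h)] for h in(-.022,.010)]);o=[]
    for n in("scene","top"): q=proj(d[n],X);o+=[q.min(0).round(1).tolist(),q.max(0).round(1).tolist()]
    print(ax,z,o)
for n,b in(("scene",(128,250,175,300)),("top",(395,160,432,195))):
    x0,y0,x1,y1=b;h=cv2.inRange(cv2.cvtColor(d[n]["img"],cv2.COLOR_RGB2HSV),(10,90,40),(34,255,255))
    h[:,:x0]=0;h[:,x1:]=0;h[:y0]=0;h[y1:]=0
    l,L,st,c=cv2.connectedComponentsWithStats(h);i=1+st[1:,4].argmax();print(n,st[i])
    red=cv2.inRange(cv2.cvtColor(d[n]["img"],cv2.COLOR_RGB2HSV),(0,170,60),(6,255,255));red[:,:x0]=0;red[:,x1:]=0;red[:y0]=0;red[y1:]=0
    print("red",np.argwhere(red)[:,::-1].mean(0))
k=fitk();P,R,s=now();q=s["qpos"]
for yaw in(.77,):
    y=np.array([np.cos(yaw),np.sin(yaw),0]);z=np.array([0,0,-1.]);Q=Ro.from_matrix(np.c_[np.cross(y,z),y,z])
    print(ik(np.array([.545,-.2745,.271]),Q,np.r_[-.63,.05,1.75,0,1.3,-1.4],k))
```

```text
[0.545, -0.2745] 0.275 [[132.2, 260.0], [169.2, 298.8], [394.4, 164.2], [424.4, 189.6]]
[0.545, -0.2745] 0.28 [[131.2, 258.3], [168.5, 297.5], [395.3, 163.7], [425.6, 189.3]]
[0.545, -0.2745] 0.285 [[130.2, 256.7], [167.9, 296.1], [396.3, 163.2], [426.8, 189.0]]
[0.545, -0.2745] 0.29 [[129.1, 255.0], [167.2, 294.7], [397.2, 162.7], [428.1, 188.7]]
[0.545, -0.2745] 0.295 [[128.1, 253.2], [166.5, 293.3], [398.2, 162.2], [429.3, 188.4]]
[0.5435, -0.274] 0.275 [[131.8, 259.1], [168.7, 297.9], [394.1, 165.0], [424.2, 190.4]]
[0.5435, -0.274] 0.28 [[130.8, 257.5], [168.1, 296.6], [395.1, 164.5], [425.4, 190.1]]
[0.5435, -0.274] 0.285 [[129.7, 255.8], [167.4, 295.2], [396.0, 164.0], [426.6, 189.8]]
[0.5435, -0.274] 0.29 [[128.7, 254.1], [166.7, 293.8], [397.0, 163.5], [427.8, 189.5]]
[0.5435, -0.274] 0.295 [[127.6, 252.4], [166.0, 292.4], [398.0, 163.0], [429.1, 189.2]]
scene [ 128  250   47   50 1564]
red [139.92307692 263.23076923]
top [ 395  160   37   35 1017]
red [413.05882353 184.23529412]
(array([-6.32690647e-01,  1.17069448e-01,  1.70076128e+00,  2.58418471e-09,
        1.32376190e+00, -1.40269065e+00]), np.float64(4.975221781197312e-09))
```

Emit:
send_rows(series=[[[0,0.8,0,0,0,-0.18,-0.4],[0,0,0,0,0,-0.18,0],[0,0,0,0,0,-0.18,0.5],[0,0,0,0,0,-0.18,0.6],[0,0,0,0,0,-0.18,0.6],[0,0,0,0,0,-0.18,0.6],[0,0,0,0,0,-0.18,0.6],[0,0,0,0,0,-0.18,0.6],[0,0,0,0,0,-0.18,0.6],[0,0,0,0,0,-0.18,0.6]]])

```text
time: 13.3
eef_pos: [0.5485, -0.2071, 0.3842]
tcp_rot: [0.65, 0.76, -0.001, -0.0]
contact_force: [0.4, -0.2, 0.3]
opening: 0.799
finger_force: 0.0
```

Run:
```python
from plan import *
yaw=.77;y=np.array([np.cos(yaw),np.sin(yaw),0]);z=np.array([0,0,-1.]);Q=Ro.from_matrix(np.c_[np.cross(y,z),y,z]);A=np.array([.544,-.2745,0])
rows([(A+[0,0,.35],Q,5),(A+[0,0,.31],Q,1)],.6)
```

```text
0 [-1.3,-0.3,0.7,0.0,0.0,-0.12,0.6]
1 [-1.3,-0.5,0.7,0.0,0.0,-0.13,0.6]
2 [-1.2,-0.6,0.7,0.0,0.0,-0.12,0.6]
3 [-1.1,-0.7,0.6,0.0,0.0,-0.12,0.6]
4 [-1.0,-0.9,0.7,0.0,0.0,-0.12,0.6]
5 [0.0,0.0,4.0,0.0,0.0,0.0,0.6]
end [ 0.5438 -0.2741  0.3102] [ 3.915e-01  9.202e-01 -5.000e-04 -4.000e-04]
```

Emit:
send_rows(series=[[[-1.3,-0.3,0.7,0,0,-0.12,0.6],[-1.3,-0.5,0.7,0,0,-0.13,0.6],[-1.2,-0.6,0.7,0,0,-0.12,0.6],[-1.1,-0.7,0.6,0,0,-0.12,0.6],[-1.0,-0.9,0.7,0,0,-0.12,0.6],[0,0,2.5,0,0,0,0.6],[0,0,0,0,0,0,0.6]]])

```text
time: 14.18
eef_pos: [0.5425, -0.2736, 0.3226]
tcp_rot: [0.394, 0.919, 0.0, -0.003]
contact_force: [-0.2, 0.5, -0.5]
opening: 0.801
finger_force: 0.0
```

Run:
```python
from plan import *
yaw=.77;y=np.array([np.cos(yaw),np.sin(yaw),0]);z=np.array([0,0,-1.]);Q=Ro.from_matrix(np.c_[np.cross(y,z),y,z]);A=np.array([.544,-.2745,0])
print(now()[0],now()[2]["qpos"].round(3))
rows([(A+[0,0,.265],Q,1)],.6,vmax=.015,dr=3)
c=ctrl.read_camera("scene");cv2.imwrite("pics/s4.png",cv2.resize(c["img"][170:350,80:260,::-1],None,fx=3,fy=3,interpolation=cv2.INTER_CUBIC))
```

```text
[ 0.54251899 -0.27358257  0.32264264] [-6.340e-01  8.700e-02  1.641e+00 -1.000e-03  1.420e+00 -1.393e+00]
0 [0.0,0.0,1.4,0.0,-0.001,-0.002,0.6]
1 [-0.1,0.0,1.5,-0.001,-0.002,-0.003,0.6]
2 [0.0,0.0,1.4,0.0,-0.001,-0.002,0.6]
3 [-0.1,0.1,1.5,-0.001,-0.001,-0.003,0.6]
end [ 0.5444 -0.2742  0.2646] [ 3.898e-01  9.209e-01  1.000e-04 -2.000e-04]
```

View pics/s4.png

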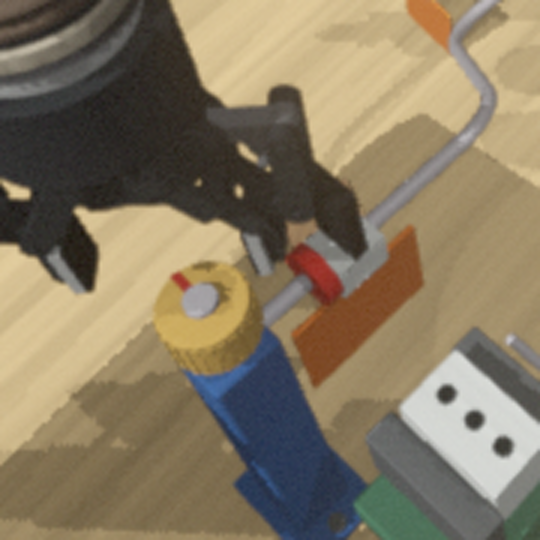

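The fingers (crop (75,265) and (262,250)) hang above and either side of the nut at (205,318), clear of the tab at (345,215). I descend.

Emit:
send_rows(series=[[[0,0,1.4,0,0,0,0.6],[-0.1,0,1.5,0,0,0,0.6],[0,0,1.4,0,0,0,0.6],[-0.1,0.1,1.5,0,0,0,0.6],[0,0,0,0,0,0,0.6]]])

```text
time: 14.85
eef_pos: [0.5451, -0.2744, 0.2655]
tcp_rot: [0.394, 0.919, -0.0, -0.002]
contact_force: [-0.4, 0.0, 0.1]
opening: 0.797
finger_force: 0.0
```

Emit:
send_rows(series=[[[0,0,0,0,0,0,0.2],[0,0,0,0,0,0,0],[0,0,0,0,0,0,-1],[0,0,0,0,0,0,-1]]], force=30)

```text
time: 15.35
eef_pos: [0.5456, -0.2758, 0.2692]
tcp_rot: [0.394, 0.919, -0.001, 0.001]
contact_force: [-4.4, -2.6, 3.4]
opening: 0.497
finger_force: 31.4
```

Emit:
send_rows(series=[[[0,0,0.03,0,0,0.1,-1],[0,0,0.05,0,0,0.17,-1],[0,0,0.05,0,0,0.17,-1],[0,0,0.05,0,0,0.17,-1],[0,0,0.05,0,0,0.17,-1],[0,0,0.05,0,0,0.17,-1]]], force=50)

```text
time: 16.1
eef_pos: [0.5427, -0.2767, 0.2663]
tcp_rot: [0.773, 0.635, -0.005, -0.001]
contact_force: [-13.6, -3.7, 8.0]
opening: 0.498
finger_force: 51.8
```

```bash
python3 -c "
from plan import *
P,R,s=now();print(P,s['qpos'].round(3),s['contact_force'],s['wrist_torque'],s['finger_force'])"
```

```text
[ 0.54272534 -0.27666034  0.26634396] [-0.634  0.121  1.705 -0.009  1.32  -0.437] [-13.57293298  -3.72449696   8.047907  ] [-0.53898705  2.17628407  0.15964629] 51.77935302257538
```

Emit:
send_rows(series=[[[0,-0.15,-0.05,0,0,0,-1],[0,0,0.04,0,0,0.17,-1],[0,0,0.05,0,0,0.17,-1]]])

```text
time: 16.48
eef_pos: [0.5416, -0.2762, 0.2653]
tcp_rot: [0.869, 0.495, -0.004, -0.0]
contact_force: [-12.2, -3.8, 4.9]
opening: 0.492
finger_force: 51.3
```

```bash
python3 -c "
from plan import *
P,R,s=now();print(P,s['qpos'].round(3),s['contact_force'],R.inv().apply(s['contact_force']),s['wrist_torque'],s['finger_force'])"
```

```text
[ 0.54156344 -0.27624222  0.26534578] [-0.635  0.119  1.709 -0.008  1.318 -0.098] [-12.19122634  -3.79488608   4.92005397] [-9.51554923 -8.57544134 -4.81146755] [-0.53913913  1.92327884  0.02948954] 51.30637764930725
```

Emit:
send_rows(series=[[[-0.1,-0.1,0.03,0,0,0.17,-1],[-0.05,-0.03,0.05,0,0,0.17,-1],[-0.05,0,0.05,0,0,0.17,-1],[0,0,0.05,0,0,0.15,-1]]])

```text
time: 16.98
eef_pos: [0.54, -0.2747, 0.2634]
tcp_rot: [0.982, 0.187, -0.003, -0.002]
contact_force: [-9.7, 2.4, 5.1]
opening: 0.5
finger_force: 51.3
```

```bash
python3 -c "
from plan import *
P,R,s=now();print(P,s['qpos'].round(3),s['contact_force'],R.inv().apply(s['contact_force']),s['wrist_torque'],s['finger_force'])"
```

```text
[ 0.54003569 -0.2746923   0.26335644] [-0.637  0.116  1.716 -0.002  1.316  0.558] [-9.71505435  2.4406404   5.05996689] [-8.16222086 -5.86267438 -4.99494458] [0.32691397 1.49448878 0.06804009] 51.32280886173248
```

Emit:
send_rows(series=[[[-0.1,0,0.03,0,0,0.15,-1],[-0.05,0,0.04,0,0,0.15,-1],[0,0,0.04,0,0,0.15,-1]]])

```text
time: 17.35
eef_pos: [0.5397, -0.2733, 0.262]
tcp_rot: [0.999, -0.036, -0.002, -0.003]
contact_force: [-6.3, 6.4, 5.4]
opening: 0.496
finger_force: 51.3
```

```bash
python3 -c "
from plan import *
P,R,s=now();print(P,s['qpos'].round(3),s['contact_force'],R.inv().apply(s['contact_force']),s['wrist_torque'],s['finger_force'])"
```

```text
[ 0.53968805 -0.27326622  0.26204703] [-0.637  0.114  1.72   0.003  1.314  1.006] [-6.25993215  6.44993364  5.43022041] [-6.7351328  -6.00679453 -5.36955248] [1.05901536 0.97612731 0.11624952] 51.320732831954956
```

Emit:
send_rows(series=[[[0,0,0.03,0,0,0.12,-1],[0,0,0.02,0,0,0.1,-1],[0,0,0,0,0,0.1,-1],[0,0,0,0,0,0,-1]]])

```text
time: 17.85
eef_pos: [0.5424, -0.2732, 0.2617]
tcp_rot: [0.981, -0.193, 0.002, -0.003]
contact_force: [3.3, 6.1, 1.1]
opening: 0.495
finger_force: 51.4
```

```bash
python3 -c "
from plan import *
P,R,s=now();print(P,s['qpos'].round(3),s['contact_force'],R.inv().apply(s['contact_force']),s['wrist_torque'],s['finger_force'])"
```

```text
[ 0.54238294 -0.27324335  0.26171558] [-0.636  0.116  1.719  0.007  1.306  1.322] [3.34883902 6.1134583  1.05687278] [ 0.78286831 -6.93294761 -1.01362218] [ 0.88607257 -0.30348541 -0.04999275] 51.3749760389328
```

Emit:
send_rows(series=[[[0,0,0,0,0,0,0.3],[0,0,0,0,0,0,0.4],[0,0,-1,0,0,0,0.4],[0,0,-3,0,0,0,0.4],[0,0,-3,0,0,0,0.4],[-3,0,-3,0,0,0,0.4],[-3,0,-3,0,0,0,0.4],[-3,0,-2,0,0,0,0.4]]])

```text
time: 18.85
eef_pos: [0.4567, -0.2418, 0.4141]
tcp_rot: [0.981, -0.193, 0.002, 0.001]
contact_force: [-0.3, -0.5, -0.5]
opening: 0.703
finger_force: 0.0
```

Run:
```python
from plan import *
P,R,s=now();print(P,s["qpos"].round(3),s["time"])
d={n:ctrl.read_camera(n) for n in("scene","top")};d0=pickle.load(open("cams.pkl","rb"))
f=lambda im,b:cv2.resize(im[b[1]:b[3],b[0]:b[2],::-1],(390,390),interpolation=cv2.INTER_CUBIC)
cv2.imwrite("pics/m5.png",np.hstack([f(d["scene"]["img"],(120,200,250,330)),f(d["top"]["img"],(330,130,440,240))]))
def mark(c,top):
    h=cv2.inRange(cv2.cvtColor(c["img"],cv2.COLOR_RGB2HSV),(0,150,50),(7,255,255));k=np.zeros_like(h);k[245:300,125:172]=h[245:300,125:172]
    px=np.argwhere(k)[:,::-1];Rm=np.array(c["R"]);o=-Rm.T@c["t"]
    if len(px)<3:return None
    v=Rm.T@np.r_[(px.mean(0)-[c["cx"],c["cy"]])/[c["fx"],c["fy"]],1];X=o+v*(top-o[2])/v[2];e=X[:2]-[.544,-.2745];return len(px),e,np.arctan2(e[1],e[0])
print(mark(d0["scene"],.295),mark(d["scene"],.288))
```

```text
[ 0.45671088 -0.24181587  0.4141427 ] [-6.830e-01 -1.510e-01  1.712e+00 -1.000e-03  1.577e+00  1.277e+00] 18.85
(15, array([-0.0160721 ,  0.00246184]), np.float64(2.9895994248214564)) (21, array([0.01247453, 0.00799617]), np.float64(0.5700217488021383))
```

View pics/m5.png

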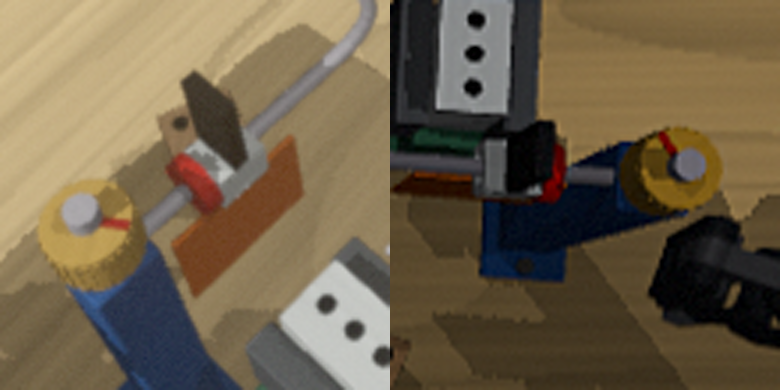

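The mark turned about 2.4 rad clockwise (left panel: mark at (115,224), stud at (80,212)). The nut may be at its stop or may have slipped in the jaws, so I'll grip again more firmly and feel for the stop. The shield is still home.

Run:
```python
from plan import *
P,R,_=now()
A=np.array([.543,-.2745,0]);yaw=-1.75;y=np.array([np.cos(yaw),np.sin(yaw),0]);z=np.array([0,0,-1.]);Q=Ro.from_matrix(np.c_[np.cross(y,z),y,z])
rows([(A+[0,0,.36],Q,1),(A+[0,0,.32],Q,1),(A+[0,0,.262],Q,4)],.4)
```

```text
0 [4.6,-0.1,2.9,0.0,0.0,-0.11,0.4]
1 [4.6,0.3,2.8,0.0,-0.01,-0.1,0.4]
2 [0.0,0.0,4.0,0.0,0.0,0.0,0.4]
3 [0.0,0.0,1.5,0.0,0.0,0.0,0.4]
4 [0.0,0.0,1.4,0.0,0.0,0.0,0.4]
5 [0.0,0.0,1.5,0.0,0.0,0.0,0.4]
6 [0.0,0.0,1.4,0.0,0.0,0.0,0.4]
end [ 0.5429 -0.2746  0.2623] [ 0.996  -0.0896 -0.0015  0.0022]
```

Emit:
send_rows(series=[[[4.6,-0.1,2.9,0,0,-0.11,0.4],[4.6,0.3,2.8,0,-0.01,-0.1,0.4],[0,0,2,0,0,0,0.4],[0,0,0,0,0,0,0.4]]])

```text
time: 19.45
eef_pos: [0.5427, -0.2734, 0.3312]
tcp_rot: [0.996, -0.09, -0.008, -0.002]
contact_force: [0.4, -0.2, 0.2]
opening: 0.699
finger_force: 0.0
```

Run:
```python
from plan import *
P,R,_=now();print(P)
A=np.array([.543,-.2745,0]);yaw=-1.75;y=np.array([np.cos(yaw),np.sin(yaw),0]);z=np.array([0,0,-1.]);Q=Ro.from_matrix(np.c_[np.cross(y,z),y,z])
rows([(A+[0,0,.262],Q,5)],.4,dr=3)
```

```text
[ 0.54270734 -0.27339493  0.33116156]
0 [0.0,0.0,1.4,0.0,0.003,0.0,0.4]
1 [0.1,0.0,1.4,-0.001,0.003,0.0,0.4]
2 [0.0,0.1,1.3,0.0,0.003,0.0,0.4]
3 [0.0,0.0,1.4,-0.001,0.003,0.0,0.4]
4 [0.0,0.0,1.4,0.0,0.003,0.0,0.4]
end [ 0.5429 -0.2744  0.2622] [ 9.96e-01 -8.95e-02 -2.00e-04 -0.00e+00]
```

Emit:
send_rows(series=[[[0,0,1.4,0,0.003,0,0.4],[0.1,0,1.4,0,0.003,0,0.4],[0,0.1,1.3,0,0.003,0,0.4],[0,0,1.4,0,0.003,0,0.4],[0,0,1.4,0,0.003,0,0.4],[0,0,0,0,0,0,0.4]]], force=60)

```text
time: 20.2
eef_pos: [0.5433, -0.2746, 0.2632]
tcp_rot: [0.996, -0.089, 0.001, -0.0]
contact_force: [-0.1, -0.3, -0.2]
opening: 0.698
finger_force: 0.0
```

Emit:
send_rows(series=[[[0,0,0,0,0,0,0],[0,0,0,0,0,0,-1],[0,0,0,0,0,0,-1],[0,0,0,0,0,0,-1]]], force=100)

```text
time: 20.7
eef_pos: [0.5444, -0.2738, 0.2666]
tcp_rot: [0.996, -0.089, 0.003, -0.001]
contact_force: [-0.9, 5.9, 2.2]
opening: 0.48
finger_force: 100.6
```

Emit:
send_rows(series=[[[0,0,0,0,0,0.06,-1],[0,0,0,0,0,0.06,-1]]])

```text
time: 20.95
eef_pos: [0.5443, -0.2739, 0.2664]
tcp_rot: [0.989, -0.147, 0.003, -0.0]
contact_force: [0.4, 4.2, 1.3]
opening: 0.474
finger_force: 100.8
```

```bash
python3 -c "
from plan import *
P,R,s=now();print(P,s['qpos'].round(3),s['contact_force'],s['wrist_torque'],s['joint_efforts'].round(2),s['finger_force'])"
```

```text
[ 0.54434444 -0.27393517  0.26636745] [-0.634  0.116  1.711  0.003  1.311  1.232] [0.36333103 4.20183556 1.2999394 ] [0.72601929 0.10500335 1.39941445] [ -3.63 -33.2  -29.99  -0.39  -0.73   1.11] 100.78555941581726
```

The wrist torque is now 1.4 N m, so the nut is hard against its stop. I nudge it once more, release and retreat.

Emit:
send_rows(series=[[[0,0,0,0,0,0.05,-1],[0,0,0,0,0,0,0.3],[0,0,0,0,0,0,0.4],[0,0,-1,0,0,0,0.4],[0,0,-3,0,0,0,0.4],[0,0,-3,0,0,0,0.4],[-3,0,-3,0,0,0,0.4],[-3,0,-3,0,0,0,0.4],[-3,0,-2,0,0,0,0.4],[0,0,0,0,0,0,0.4]]])

```text
time: 22.2
eef_pos: [0.4583, -0.2444, 0.419]
tcp_rot: [0.985, -0.174, 0.006, 0.002]
contact_force: [-0.1, -0.3, 0.2]
opening: 0.695
finger_force: 0.0
```

Run:
```python
from plan import *
P,R,s=now();print(P,s["time"])
d={n:ctrl.read_camera(n) for n in("scene","top")}
f=lambda im,b:cv2.resize(im[b[1]:b[3],b[0]:b[2],::-1],(390,390),interpolation=cv2.INTER_CUBIC)
cv2.imwrite("pics/m6.png",np.hstack([f(d["scene"]["img"],(120,140,330,350)),f(d["top"]["img"],(330,130,440,240))]))
c=d["scene"];h=cv2.inRange(cv2.cvtColor(c["img"],cv2.COLOR_RGB2HSV),(0,150,50),(7,255,255))[245:300,125:172]
px=np.argwhere(h)[:,::-1]+[125,245];Rm=np.array(c["R"]);o=-Rm.T@c["t"];v=Rm.T@np.r_[(px.mean(0)-[c["cx"],c["cy"]])/[c["fx"],c["fy"]],1];e=(o+v*(.288-o[2])/v[2])[:2]-[.544,-.2745];print(e,np.arctan2(e[1],e[0]))
```

```text
[ 0.45825836 -0.24435281  0.4189826 ] 22.2
[0.01030131 0.01054966] 0.7973083434859249
```

View pics/m6.png

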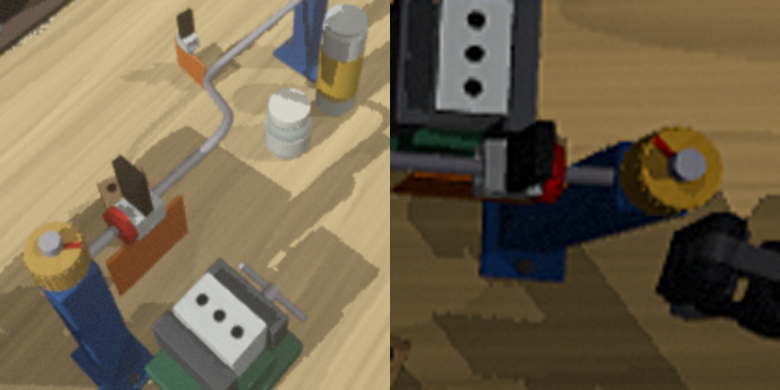

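The mark has gone back counter-clockwise by about 0.2 rad (right panel: from (667,143) to (663,148)). Releasing under load lets the nut spring back. I'll regrip gently, tighten with little torque, relieve the side force and open slowly.

```bash
cat > mark.py <<'E'
from plan import *
def mark():
    out=[]
    for n,b in(("scene",(125,245,172,300)),("top",(395,158,432,196))):
        c=ctrl.read_camera(n);h=cv2.inRange(cv2.cvtColor(c["img"],cv2.COLOR_RGB2HSV),(0,140,50),(8,255,255))[b[1]:b[3],b[0]:b[2]]
        px=np.argwhere(h)[:,::-1]+b[:2]
        if len(px)<3: out.append(None);continue
        Rm=np.array(c["R"]);o=-Rm.T@c["t"];v=Rm.T@np.r_[(px.mean(0)-[c["cx"],c["cy"]])/[c["fx"],c["fy"]],1];e=(o+v*(.287-o[2])/v[2])[:2]-[.544,-.2745];out.append((len(px),e.round(4),round(float(np.arctan2(e[1],e[0])),3)))
    return out
def st():
    P,R,s=now();print(P.round(4),"j6",s["qpos"][5].round(3),"F tool",R.inv().apply(s["contact_force"]).round(1),"Tz",s["wrist_torque"].round(2),s["finger_force"].round(1),s["opening"].round(3),s["time"])
def toA(x,y,z,yaw,n,**k):
    yv=np.array([np.cos(yaw),np.sin(yaw),0]);zv=np.array([0,0,-1.]);Q=Ro.from_matrix(np.c_[np.cross(yv,zv),yv,zv]);rows([(np.array([x,y,z]),Q,n)],.4,**k)
E
python3 -c "
from mark import *
print(mark());st()
toA(.543,-.2745,.34,-1.65,1)"
```

```text
[(25, array([0.0095, 0.0102]), 0.822), (14, array([0.0106, 0.0118]), 0.837)]Traceback (most recent call last):
  File "<string>", line 3, in <module>
    print(mark());st()
                  ~~^^
  File "mark.py", line 11, in st
    P,R,s=now();print(P.round(4),"j6",s["qpos"][5].round(3),"F tool",R.inv().apply(s["contact_force"]).round(1),"Tz",s["wrist_torque"].round(2),s["finger_force"].round(1),s["opening"].round(3),s["time"])
                                                                                                                                                ^^^^^^^^^^^^^^^^^^^^^^^
AttributeError: 'float' object has no attribute 'round'
```

```bash
sed -i 's/s\["finger_force"\].round(1),s\["opening"\].round(3)/round(float(s["finger_force"]),1),round(float(s["opening"]),3)/' mark.py
python3 -c "
from mark import *
c=pickle.load(open('cams.pkl','rb'))['top'];Rm=np.array(c['R']);o=-Rm.T@c['t'];v=Rm.T@np.r_[(413.06-c['cx'])/c['fx'],(184.24-c['cy'])/c['fy'],1];e=(o+v*(.295-o[2])/v[2])[:2]-[.544,-.2745];print('start top',e,np.arctan2(e[1],e[0]))
st()
toA(.543,-.2745,.34,-1.65,1)"
```

```text
start top [-0.01593276  0.00399316] 2.896024992346041
[ 0.4589 -0.2443  0.4135] j6 1.234 F tool [ 1.1 -0.5  0.2] Tz [ 0.05 -0.04 -0.05] 0.0 0.702 22.4
0 [4.5,0.0,3.7,0.0,0.0,-0.13,0.4]
1 [4.4,0.5,3.7,0.0,0.0,-0.14,0.4]
end [ 0.5433 -0.2741  0.3398] [ 0.9992 -0.0395  0.0016 -0.    ]
```

Emit:
send_rows(series=[[[4.5,0,3.7,0,0,-0.13,0.4],[4.4,0.5,3.7,0,0,-0.14,0.4],[0,0,1,0,0,0,0.4],[0,0,0,0,0,0,0.4]]])

```text
time: 22.9
eef_pos: [0.5429, -0.2737, 0.329]
tcp_rot: [0.999, -0.04, 0.0, -0.001]
contact_force: [-0.8, -0.3, 1.3]
opening: 0.698
finger_force: 0.0
```

```bash
python3 -c "
from mark import *
st();toA(.5438,-.2745,.263,-1.65,5,dr=3,dc=2)"
```

```text
[ 0.5429 -0.2737  0.329 ] j6 1.016 F tool [-0.8  0.3 -1.3] Tz [-0.03  0.01 -0.02] 0.0 0.698 22.9
0 [0.02,0.02,1.32,0.0,0.0,0.0,0.4]
1 [0.01,0.01,1.32,-0.001,0.0,0.0,0.4]
2 [0.02,0.02,1.32,0.0,-0.001,0.0,0.4]
3 [0.02,0.01,1.32,0.0,0.0,0.0,0.4]
4 [0.02,0.02,1.32,0.0,0.0,0.0,0.4]
end [ 0.5438 -0.2745  0.263 ] [ 9.992e-01 -3.960e-02 -0.000e+00 -1.000e-04]
```

Emit:
send_rows(series=[[[0,0,1.3,0,0,0,0.4],[0,0,1.3,0,0,0,0.4],[0.03,0.03,1.3,0,0,0,0.4],[0.03,0.03,1.3,0,0,0,0.4],[0.03,0.03,1.3,0,0,0,0.4],[0,0,0,0,0,0,0.2],[0,0,0,0,0,0,0.1],[0,0,0,0,0,0,-1],[0,0,0,0,0,0,-1]]], force=30)

```text
time: 24.02
eef_pos: [0.5447, -0.2737, 0.2672]
tcp_rot: [0.999, -0.039, 0.003, -0.001]
contact_force: [-1.1, 4.9, 1.9]
opening: 0.5
finger_force: 31.0
```

```bash
python3 -c "
from mark import *
st();print(mark())"
```

```text
[ 0.5447 -0.2737  0.2672] j6 1.014 F tool [-1.4 -4.8 -1.9] Tz [ 0.89  0.13 -0.05] 31.0 0.5 24.025
[(25, array([0.0094, 0.01  ]), 0.82), None]
```

Emit:
send_rows(series=[[[0,0,0.02,0,0,0.08,-1],[0,0,0.02,0,0,0.08,-1],[0,0,0,0,0,0,-1]]])

```text
time: 24.5
eef_pos: [0.5446, -0.274, 0.2667]
tcp_rot: [0.993, -0.119, 0.003, -0.001]
contact_force: [-0.7, 5.5, 2.5]
opening: 0.507
finger_force: 31.1
```

```bash
python3 -c "
from mark import *
st();print(mark())"
```

```text
[ 0.5446 -0.274   0.2667] j6 1.174 F tool [-2.  -5.2 -2.5] Tz [ 0.83  0.11 -0.03] 31.1 0.507 24.5
[(22, array([0.0111, 0.0087]), 0.665), None]
```

The mark stays visible while gripped and follows the tool exactly. I continue.

Emit:
send_rows(series=[[[0,0,0.02,0,0,0.08,-1],[0,0,0.02,0,0,0.08,-1],[0,0,0,0,0,0,-1]]])

```text
time: 24.98
eef_pos: [0.5443, -0.2741, 0.2664]
tcp_rot: [0.981, -0.196, 0.002, -0.0]
contact_force: [-1.5, 5.1, 3.4]
opening: 0.496
finger_force: 31.1
```

```bash
python3 -c "
from mark import *
st();print(mark())"
```

```text
[ 0.5443 -0.2741  0.2664] j6 1.331 F tool [-3.3 -4.1 -3.4] Tz [0.85 0.35 0.58] 31.1 0.496 24.975
[(27, array([0.0124, 0.0072]), 0.525), None]
```

Emit:
send_rows(series=[[[0,0,0.02,0,0,0.06,-1],[0,0,0,0,0,0,-1]]])

```text
time: 25.32
eef_pos: [0.5456, -0.2749, 0.2665]
tcp_rot: [0.974, -0.227, 0.004, -0.0]
contact_force: [4.2, 3.8, 1.7]
opening: 0.5
finger_force: 31.1
```

```bash
python3 -c "
from mark import *
st();print(mark())"
```

```text
[ 0.5456 -0.2749  0.2665] j6 1.393 F tool [ 2.1 -5.3 -1.7] Tz [ 0.57 -0.48 -0.08] 31.1 0.5 25.325
[(26, array([0.0123, 0.0075]), 0.551), None]
```

The stop was felt at mark 0.525 (0.58 N m), then the pads slipped and the load is off (mark 0.55). I release gently from this unloaded state.

Emit:
send_rows(series=[[[0,0,0,0,0,0,0.04],[0,0,0,0,0,0,0.1],[0,0,0,0,0,0,0.3],[0,0,0,0,0,0,0.4],[0,0,0,0,0,0,0.4]]], force=20)

```text
time: 26.05
eef_pos: [0.5441, -0.2753, 0.2651]
tcp_rot: [0.974, -0.227, 0.002, 0.0]
contact_force: [0.3, 0.7, -0.0]
opening: 0.695
finger_force: 0.0
```

```bash
python3 -c "
from mark import *
st();print(mark())"
```

```text
[ 0.5441 -0.2753  0.2651] j6 1.394 F tool [-0.  -0.7  0. ] Tz [ 0.04  0.02 -0.02] 0.0 0.695 26.05
[(26, array([0.0122, 0.0073]), 0.541), None]
```

Emit:
send_rows(series=[[[0,0,-1,0,0,0,0.4],[0,0,-3,0,0,0,0.4],[0,0,-3,0,0,0,0.4],[-3,0,-3,0,0,0,0.4],[-3,0,-3,0,0,0,0.4],[-3,0,-2,0,0,0,0.4],[0,0,0,0,0,0,0.4],[0,0,0,0,0,0,0.4]]])

```text
time: 27.15
eef_pos: [0.4632, -0.2351, 0.4147]
tcp_rot: [0.974, -0.227, 0.003, 0.0]
contact_force: [-0.2, -0.7, -0.3]
opening: 0.696
finger_force: 0.0
```

```bash
python3 -c "
from mark import *
st();print(mark())
# panel extents along the rail vs model at the stop
c=ctrl.read_camera('scene');h=cv2.inRange(cv2.cvtColor(c['img'],cv2.COLOR_RGB2HSV),(7,150,60),(14,255,255));h[:,:172]=0;h[:235]=0;h[305:]=0;h[:,235:]=0
px=np.argwhere(h)[:,::-1];print('orange',px.min(0),px.max(0),px.mean(0))
for y in(-.145,-.138,-.135):
    q=proj(c,W(p,[[.063,y+a,.2335-b] for a in(-.045,.045) for b in(.032,.107)]));print(y,q.min(0),q.max(0),q.mean(0))
"
```

```text
[ 0.4632 -0.2351  0.4147] j6 1.363 F tool [0.1 0.7 0.3] Tz [ 0.01 -0.    0.06] 0.0 0.696 27.15
[(26, array([0.0123, 0.0075]), 0.551), (15, array([0.0126, 0.009 ]), 0.621)]
orange [175 245] [220 297] [198.86406619 272.97635934]
-0.145 [177.57124547 245.5481791 ] [221.39769182 300.30919005] [200.47406096 273.46923393]
-0.138 [180.90833866 242.85585948] [224.03185053 297.40935433] [203.44024888 270.658842  ]
-0.135 [182.32708566 241.71061506] [225.15308067 296.17559235] [204.70204278 269.46331339]
```

```bash
python3 -c "
from plant import ctrl
print(ctrl.sign_off())"
```

```text
the job is handed in; nothing more can be done
None
```

The job is handed in at about 27 s. The shield is home against the red stop, and the nut rests within about 0.03 rad of where its stop was felt. No bystander was touched. The sign-off gave no verdict.

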